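Eject the tube holders from the dry block and set them on the reader tray

ROBOT

A 7-joint arm with a two-finger parallel gripper is mounted at the origin on the work surface. World frame = base frame: x ahead of the robot, y to its left, z up, the work surface at z = 0. Lengths are in m, angles in rad, forces in N, time in s.
With the tool pointing down it reaches from about 0.425 to 0.925 m from the base axis. Payload 6.8 kg.
Tool frame: the origin (TCP) lies at the very end of the fingers, on their centre line; the grasp point (between the pads) lies r.grasp_offset behind it (r.grasp_offset is the distance from the TCP to the grasp point, in m); z points along the fingers, y is the direction in which the jaws open and shut (so a half turn about z gives the same grasp; the last joint's range is limited). The gripper opens to 85 mm and grips with 20 to 120 N. Pads are 22 mm wide; open, the fingers measure 114 mm over their backs; the gripper's body (76 mm by 85 mm) begins 54 mm behind the grasp point. The pads swing forward as they close: fully open they stand 13 mm farther back than shut.
Start: joints at [1.156, 0.477, 0.022, 1.555, -0.011, 1.109, -0.083], TCP at [0.204, -0.643, 0.231] pointing down, gripper open.
Joint ranges: [-2.96, 2.96], [-0.34, 2.1], [-1.41, 1.46], [0.24, 2.44], [-1.37, 4.51], [0.17, 1.92], [-2.96, 2.96]. Speed limits (rad/s): [2.39, 2.39, 3.14, 3.14, 3.14, 3.14, 3.14].

INTERFACE

Orientations are given as a rotation vector (axis times angle).
In Python, from bench import r gives the robot as it stands.
- The arm moves only by the shell command python3 -m jog 'ROWS' [FORCE]. ROWS is JSON, one flat list of numbers, 7 for each row, row after row: the turn, a rotation vector about the tool's x, y, z normalised to -1 to 1, where 1 is 180 degrees, then the shift along the tool's x, y, z normalised to -1 to 1, where 1 is 200 mm, then the opening, from 0 (shut) to 1 (fully open). In form: [wx, wy, wz, x, y, z, hand, wx, wy, wz, x, y, z, hand, ...]. A call has 1 to 12 rows; each row is the pose to reach, as a shift and turn from the pose measured when the call began, along the tool's axes at that moment, turning the shorter way round; what a row does not reach only later rows make up. A row lasts 1/10 s, in which the tool goes at most 50 mm and 8.59 degrees, less where a joint would pass 70% of its speed; a pose out of reach is approached as far as the arm can. A call with a number of a shift or a turn outside -1 to 1 is refused whole. A call with a gripper value outside its range is refused whole. The fingers move at their own pace and stop on an object; FORCE is the grip in N (left out, the last holds). Time passes only in rows, so rows that repeat a pose let the fingers close. It gives the time, the measured TCP pose, the force and the opening at its end, in the units of the state.
- r.get_obs(): the state, without advancing time (a new reading comes with each control period).
- r.grab_frame(name): name is "scene" or "top" or "wrist"; returns the picture (480x640x3 uint8, red, green, blue); there is no depth.
- r.calibration(name): a dict with "K" (3x3 intrinsics, pixels), "dist_coeffs" ([k1, k2, p1, p2, k3] as OpenCV has them; the pictures are not rectified), "origin" and "rotation" of the camera in the world; the wrist camera has in their place "T_tool_cam" (4x4, takes a point from camera to tool coordinates, whose origin is the TCP and whose axes are the flange's). Camera axes: x right, y up, looking along -z (the intrinsics and any distortion apply to the point x, -y, -z); pixel columns grow to the right and rows downward; lengths in m; the calibration is good to about 2 mm. A picture is of the moment at which its call begins: read the wrist's pose just before it. calibration takes no time and is no camera call.
- r.hand_in(): hands the job in, once; it reports no verdict.
The state is a dict: "clock": time; "joints": joint angles; "qvel": joint speeds; "tau": joint torques, N m; "tcp_pos": TCP position; "orientation": TCP orientation; "contact_force": force on the tool from outside, world axes, zero at the start; "moment": the same for the moment, N m; "grip_width": finger opening in m.
Only numpy, scipy, OpenCV 4.12 (cv2) and the standard library are available. Lean on these libraries where they do the work, as an engineer would, in place of code of your own. Each camera call takes 0.05 s, during which the arm holds its last target.

TASK

The white tube holders are stuck down in the wells of the dry block. Knock each one out by lifting its knockout rod by the tab, and stand it upright in the middle of a seat of its own on the reader tray, any seat, turned so that its notch faces the seat's pointer mark squarely. Leave all the knockout rods pushed fully home and do not disturb the other things on the bench.

Things in the scene. Friction and masses are not known exactly. Their poses are not given: they have to be found in the camera images.
- block: Dry-block heater (cold), fixed: aluminium block 100 (x) x 300 (y) mm on white legs, top face 130 mm above its origin (centre of underside, on the bench). Four wells, 51 mm diameter, 56 mm deep, at x = 0, y = -114 (well 1), -38 (2), +38 (3), +114 mm (4); any may be empty. Through each well floor comes a knockout rod, joined below to its own black lifting tab on the -x side.
- rod1 (a joint): Knockout rod of well 1: its height above home, m: 0 home, 0.040 fully up. Vertical slide, 6 N friction, stays where left, 0.2 kg. Lifts what is in the well; fully up, a holder stands 36 mm proud, still guided. Its tab, 30 (block x) x 14 (block y) x 32 mm tall on a thinner riser, is 85 mm from the well's centre in the block's -x; tab top 115 mm above the bench at home. Pinch to lift; push down on top.
- rod2 (a joint): Knockout rod of well 2: its height above home, m: 0 home, 0.040 fully up. Vertical slide, 6 N friction, stays where left, 0.2 kg. Lifts what is in the well; fully up, a holder stands 36 mm proud, still guided. Its tab, 30 (block x) x 14 (block y) x 32 mm tall on a thinner riser, is 85 mm from the well's centre in the block's -x; tab top 115 mm above the bench at home. Pinch to lift; push down on top.
- rod3 (a joint): Knockout rod of well 3: its height above home, m: 0 home, 0.040 fully up. Vertical slide, 6 N friction, stays where left, 0.2 kg. Lifts what is in the well; fully up, a holder stands 36 mm proud, still guided. Its tab, 30 (block x) x 14 (block y) x 32 mm tall on a thinner riser, is 85 mm from the well's centre in the block's -x; tab top 115 mm above the bench at home. Pinch to lift; push down on top.
- rod4 (a joint): Knockout rod of well 4: its height above home, m: 0 home, 0.040 fully up. Vertical slide, 6 N friction, stays where left, 0.2 kg. Lifts what is in the well; fully up, a holder stands 36 mm proud, still guided. Its tab, 30 (block x) x 14 (block y) x 32 mm tall on a thinner riser, is 85 mm from the well's centre in the block's -x; tab top 115 mm above the bench at home. Pinch to lift; push down on top.
- holder1_c (a point): Centre (half-way up) of holder 1: solid white plastic, round, 48 mm diameter, 52 mm tall, 0.12 kg, with one V notch (13 mm wide and deep) down its side. Its +x axis points to the notch, z up. Starts standing in any one of the wells, its top 4 mm below the block’s top face, so it cannot be gripped there. Absent in some starts. All holders are alike.
- holder2_c (a point): Centre (half-way up) of holder 2: solid white plastic, round, 48 mm diameter, 52 mm tall, 0.12 kg, with one V notch (13 mm wide and deep) down its side. Its +x axis points to the notch, z up. Starts standing in any one of the wells, its top 4 mm below the block’s top face, so it cannot be gripped there. Absent in some starts. All holders are alike.
- holder3_c (a point): Centre (half-way up) of holder 3: solid white plastic, round, 48 mm diameter, 52 mm tall, 0.12 kg, with one V notch (13 mm wide and deep) down its side. Its +x axis points to the notch, z up. Starts standing in any one of the wells, its top 4 mm below the block’s top face, so it cannot be gripped there. Absent in some starts. All holders are alike.
- holder4_c (a point): Centre (half-way up) of holder 4: solid white plastic, round, 48 mm diameter, 52 mm tall, 0.12 kg, with one V notch (13 mm wide and deep) down its side. Its +x axis points to the notch, z up. Starts standing in any one of the wells, its top 4 mm below the block’s top face, so it cannot be gripped there. Absent in some starts. All holders are alike.
- tray: Reader tray, loose (1.2 kg): flat grey plate 230 (x) x 230 (y) x 8 mm, origin at the centre of its underside. On its flat top are four painted round seats, two by two, each with a painted black pointer mark on its +x side.
- seat1 (a point): Centre of seat 1 on the tray's top face (painted ring 55 mm diameter, at x = -50, y = -45 mm in the tray's frame). Its +x axis points to its pointer mark.
- mark1 (a point): Tip of the pointer mark of seat 1, 30 mm from the seat's centre in the tray's +x direction.
- seat2 (a point): Centre of seat 2 on the tray's top face (painted ring 55 mm diameter, at x = -50, y = 45 mm in the tray's frame). Its +x axis points to its pointer mark.
- mark2 (a point): Tip of the pointer mark of seat 2, 30 mm from the seat's centre in the tray's +x direction.
- seat3 (a point): Centre of seat 3 on the tray's top face (painted ring 55 mm diameter, at x = 40, y = -45 mm in the tray's frame). Its +x axis points to its pointer mark.
- mark3 (a point): Tip of the pointer mark of seat 3, 30 mm from the seat's centre in the tray's +x direction.
- seat4 (a point): Centre of seat 4 on the tray's top face (painted ring 55 mm diameter, at x = 40, y = 45 mm in the tray's frame). Its +x axis points to its pointer mark.
- mark4 (a point): Tip of the pointer mark of seat 4, 30 mm from the seat's centre in the tray's +x direction.
- jar: Bystander, leave alone: white screw-lid jar, 72 mm diameter, 45 mm high; origin at the centre of its underside.
- carton: Bystander, leave alone: plain white carton 70 x 120 x 45 mm; origin at the centre of its underside.
- bottle: Bystander, leave alone: white plastic bottle, 60 mm diameter, 150 mm high; origin at the centre of its underside.
- rack: Bystander, leave alone: white plastic test-tube rack, 100 x 200 x 80 mm, with corked glass tubes; origin at the centre of its underside.
There are look-alikes about, which are no part of the job. What is shaped like the part that bears holder4_c but red or yellow is not meant.

How it is judged:
At the end, for the whole second after the job is handed in: Every holder present stands upright on a seat of the tray, its centre within 10 mm of the seat's centre and its notch turned to the seat's mark within 0.2 rad, at rest; all four knockout rods are within 4 mm of home (((horizontal distance between holder1_c and seat1 below 0.01 m and x of mark1 in the frame of holder1_c above 0.015 m and angle between the x axis of holder1_c and the x axis of seat1, either way round below 0.2 rad and angle between holder1_c's own z axis and vertical below 0.15 rad and z of holder1_c in the frame of seat1 between 0.02 and 0.031 m) or (horizontal distance between holder1_c and seat2 below 0.01 m and x of mark2 in the frame of holder1_c above 0.015 m and angle between the x axis of holder1_c and the x axis of seat2, either way round below 0.2 rad and angle between holder1_c's own z axis and vertical below 0.15 rad and z of holder1_c in the frame of seat2 between 0.02 and 0.031 m) or (horizontal distance between holder1_c and seat3 below 0.01 m and x of mark3 in the frame of holder1_c above 0.015 m and angle between the x axis of holder1_c and the x axis of seat3, either way round below 0.2 rad and angle between holder1_c's own z axis and vertical below 0.15 rad and z of holder1_c in the frame of seat3 between 0.02 and 0.031 m) or (horizontal distance between holder1_c and seat4 below 0.01 m and x of mark4 in the frame of holder1_c above 0.015 m and angle between the x axis of holder1_c and the x axis of seat4, either way round below 0.2 rad and angle between holder1_c's own z axis and vertical below 0.15 rad and z of holder1_c in the frame of seat4 between 0.02 and 0.031 m)) and ((horizontal distance between holder2_c and seat1 below 0.01 m and x of mark1 in the frame of holder2_c above 0.015 m and angle between the x axis of holder2_c and the x axis of seat1, either way round below 0.2 rad and angle between holder2_c's own z axis and vertical below 0.15 rad and z of holder2_c in the frame of seat1 between 0.02 and 0.031 m) or (horizontal distance between holder2_c and seat2 below 0.01 m and x of mark2 in the frame of holder2_c above 0.015 m and angle between the x axis of holder2_c and the x axis of seat2, either way round below 0.2 rad and angle between holder2_c's own z axis and vertical below 0.15 rad and z of holder2_c in the frame of seat2 between 0.02 and 0.031 m) or (horizontal distance between holder2_c and seat3 below 0.01 m and x of mark3 in the frame of holder2_c above 0.015 m and angle between the x axis of holder2_c and the x axis of seat3, either way round below 0.2 rad and angle between holder2_c's own z axis and vertical below 0.15 rad and z of holder2_c in the frame of seat3 between 0.02 and 0.031 m) or (horizontal distance between holder2_c and seat4 below 0.01 m and x of mark4 in the frame of holder2_c above 0.015 m and angle between the x axis of holder2_c and the x axis of seat4, either way round below 0.2 rad and angle between holder2_c's own z axis and vertical below 0.15 rad and z of holder2_c in the frame of seat4 between 0.02 and 0.031 m)) and ((horizontal distance between holder3_c and seat1 below 0.01 m and x of mark1 in the frame of holder3_c above 0.015 m and angle between the x axis of holder3_c and the x axis of seat1, either way round below 0.2 rad and angle between holder3_c's own z axis and vertical below 0.15 rad and z of holder3_c in the frame of seat1 between 0.02 and 0.031 m) or (horizontal distance between holder3_c and seat2 below 0.01 m and x of mark2 in the frame of holder3_c above 0.015 m and angle between the x axis of holder3_c and the x axis of seat2, either way round below 0.2 rad and angle between holder3_c's own z axis and vertical below 0.15 rad and z of holder3_c in the frame of seat2 between 0.02 and 0.031 m) or (horizontal distance between holder3_c and seat3 below 0.01 m and x of mark3 in the frame of holder3_c above 0.015 m and angle between the x axis of holder3_c and the x axis of seat3, either way round below 0.2 rad and angle between holder3_c's own z axis and vertical below 0.15 rad and z of holder3_c in the frame of seat3 between 0.02 and 0.031 m) or (horizontal distance between holder3_c and seat4 below 0.01 m and x of mark4 in the frame of holder3_c above 0.015 m and angle between the x axis of holder3_c and the x axis of seat4, either way round below 0.2 rad and angle between holder3_c's own z axis and vertical below 0.15 rad and z of holder3_c in the frame of seat4 between 0.02 and 0.031 m)) and ((horizontal distance between holder4_c and seat1 below 0.01 m and x of mark1 in the frame of holder4_c above 0.015 m and angle between the x axis of holder4_c and the x axis of seat1, either way round below 0.2 rad and angle between holder4_c's own z axis and vertical below 0.15 rad and z of holder4_c in the frame of seat1 between 0.02 and 0.031 m) or (horizontal distance between holder4_c and seat2 below 0.01 m and x of mark2 in the frame of holder4_c above 0.015 m and angle between the x axis of holder4_c and the x axis of seat2, either way round below 0.2 rad and angle between holder4_c's own z axis and vertical below 0.15 rad and z of holder4_c in the frame of seat2 between 0.02 and 0.031 m) or (horizontal distance between holder4_c and seat3 below 0.01 m and x of mark3 in the frame of holder4_c above 0.015 m and angle between the x axis of holder4_c and the x axis of seat3, either way round below 0.2 rad and angle between holder4_c's own z axis and vertical below 0.15 rad and z of holder4_c in the frame of seat3 between 0.02 and 0.031 m) or (horizontal distance between holder4_c and seat4 below 0.01 m and x of mark4 in the frame of holder4_c above 0.015 m and angle between the x axis of holder4_c and the x axis of seat4, either way round below 0.2 rad and angle between holder4_c's own z axis and vertical below 0.15 rad and z of holder4_c in the frame of seat4 between 0.02 and 0.031 m)) and value of joint each of rod1, rod2, rod3, rod4 below 0.004 m and linear speed of each of holder1, holder2, holder3, holder4 below 0.02 m/s); the robot touches nothing.
It fails at once if the jar is pushed more than 30 mm or tipped (distance of jar from where it was at the start of the episode above 0.03 m or angle between jar's own z axis and vertical above 0.5 rad).
It fails at once if the carton is pushed more than 30 mm or tipped (distance of carton from where it was at the start of the episode above 0.03 m or angle between carton's own z axis and vertical above 0.5 rad).
It fails at once if the bottle is pushed more than 30 mm or tipped (distance of bottle from where it was at the start of the episode above 0.03 m or angle between bottle's own z axis and vertical above 0.5 rad).
It fails at once if the rack is pushed more than 30 mm or tipped (distance of rack from where it was at the start of the episode above 0.03 m or angle between rack's own z axis and vertical above 0.5 rad).
Of holder1, holder2, holder3, holder4 only 3 to 4 are there at a start; the rules pass over those that are not, and their reading is None.
At some moment in a run one of holder1, holder2, holder3, holder4, tray may be knocked a few centimetres aside while the robot is not near it.
It also fails if it takes over 210 s, if anything falls off the work surface, if the arm or the gripper's body presses on something with over 40 N, if the wrist force passes 120 N, or if a joint passes its speed limit or range.

## Working session

There is one attempt and no reset: what is moved stays moved. The work goes in short steps, Python scripts to look and compute and a shell command to move; the robot and the scene stay as the last step left them, time stands still between calls to the robot, and variables do not carry over. Pictures are saved under pics/ and viewed, and the job is handed in when it is done.

```bash
ls; mkdir -p pics
python3 - <<'E'
from bench import r
import cv2,numpy as np
np.set_printoptions(precision=4,suppress=True)
o=r.get_obs();print({k:(np.round(v,4) if not isinstance(v,dict) else v) for k,v in o.items()}, r.grasp_offset)
for n in ("scene","top","wrist"):
    c=r.calibration(n);print(n,c)
    cv2.imwrite(f"pics/{n}0.png",r.grab_frame(n)[:,:,::-1])
E
```

```text
pics
{'clock': np.float64(0.0), 'joints': array([ 1.1559,  0.4778,  0.0223,  1.5564, -0.0115,  1.1093, -0.0831]), 'qvel': array([-0.0014, -0.0006,  0.0021, -0.0003, -0.0016, -0.0004, -0.0004]), 'tau': array([  0.0003, -59.6444,   1.6083, -28.1195,   0.0125,   0.0094,
        -0.    ]), 'tcp_pos': array([ 0.2037, -0.6429,  0.2303]), 'orientation': array([-3.1029, -0.4798,  0.0006]), 'contact_force': array([ 0.312 ,  0.3339, -0.0829]), 'moment': array([-0.0059, -0.0433, -0.0126]), 'grip_width': np.float64(0.0854)} 0.0187
scene {'K': array([[512.6404,   0.    , 323.4281],
       [  0.    , 512.6404, 235.6987],
       [  0.    ,   0.    ,   1.    ]]), 'dist_coeffs': array([-0.144,  0.   ,  0.   ,  0.   ,  0.   ]), 'origin': array([1.0375, 0.5913, 1.2613]), 'rotation': array([0.231 , 0.6839, 2.3818])}
top {'K': array([[461.9242,   0.    , 325.8821],
       [  0.    , 461.9242, 240.8237],
       [  0.    ,   0.    ,   1.    ]]), 'dist_coeffs': array([-0.0403,  0.    ,  0.    ,  0.    ,  0.    ]), 'origin': array([ 0.5262, -0.0122,  1.1916]), 'rotation': array([ 0.0702, -0.0341, -1.559 ])}
wrist {'K': array([[360.3894,   0.    , 318.972 ],
       [  0.    , 360.3894, 236.6538],
       [  0.    ,   0.    ,   1.    ]]), 'dist_coeffs': array([-0.0057,  0.    ,  0.    ,  0.    ,  0.    ]), 'T_tool_cam': array([[-0.0001,  0.9507,  0.3101,  0.0782],
       [ 1.    ,  0.0002, -0.0003, -0.0006],
       [-0.0004,  0.3101, -0.9507, -0.1433],
       [ 0.    ,  0.    ,  0.    ,  1.    ]])}
```

View pics/top0.png

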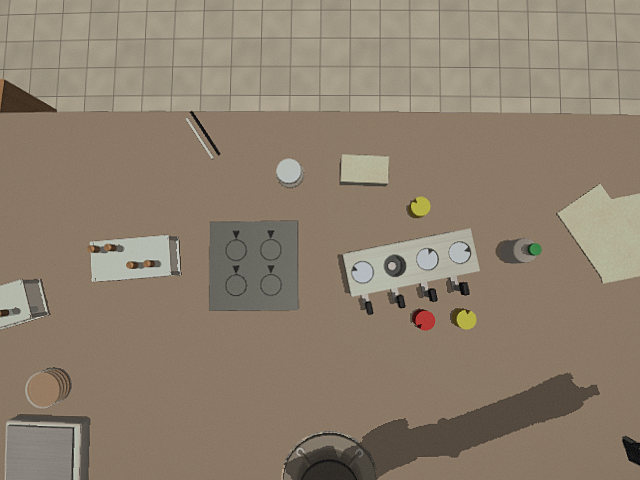

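View pics/scene0.png

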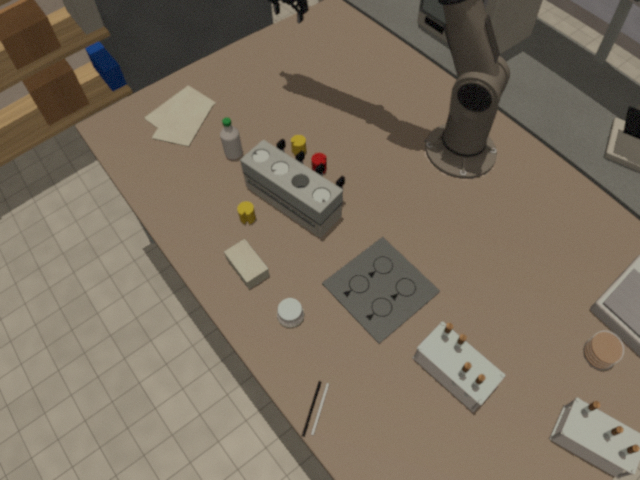

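View pics/wrist0.png

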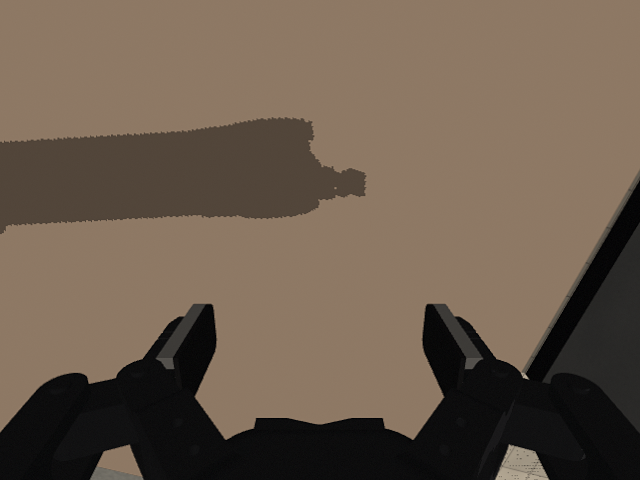

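```bash
cat > h.py <<'E'
from bench import r
import cv2,numpy as np
from scipy.spatial.transform import Rotation as R
np.set_printoptions(precision=4,suppress=True)
def cam(n,o=None):
    c=r.calibration(n)
    if n=="wrist":
        o=o or r.get_obs(); T=np.eye(4);T[:3,:3]=R.from_rotvec(o["orientation"]).as_matrix();T[:3,3]=o["tcp_pos"]
        T=T@np.array(c["T_tool_cam"]);return c,T[:3,:3],T[:3,3]
    return c,R.from_rotvec(c["rotation"]).as_matrix(),np.array(c["origin"])
def cast(C,px,z):
    c,Rm,t=C
    p=cv2.undistortPoints(np.array(px,float).reshape(-1,1,2),c["K"],c["dist_coeffs"]).reshape(-1,2)
    d=np.c_[p[:,0],-p[:,1],-np.ones(len(p))]@Rm.T
    return t+d*((z-t[2])/d[:,2])[:,None]
def proj(C,P):
    c,Rm,t=C; q=(np.atleast_2d(P)-t)@Rm; q=q*[1,-1,-1]
    return cv2.projectPoints(q,np.zeros(3),np.zeros(3),c["K"],c["dist_coeffs"])[0].reshape(-1,2)
def snap(n,name=None):
    o=r.get_obs();C=cam(n,o);f=r.grab_frame(n)[:,:,::-1].copy()
    if name: cv2.imwrite(f"pics/{name}.png",f)
    return f,C,o
E
python3 - <<'E'
from h import *
f=cv2.imread("pics/top0.png")
C=cam("top")
cv2.imwrite("pics/a.png",cv2.resize(f[190:330,190:500],None,fx=2.58,fy=2.58,interpolation=cv2.INTER_CUBIC))
hsv=cv2.cvtColor(f,cv2.COLOR_BGR2HSV)
def quad(m,z,nm):
    m=cv2.morphologyEx(m.astype(np.uint8)*255,cv2.MORPH_CLOSE,np.ones((9,9)))
    m=cv2.morphologyEx(m,cv2.MORPH_OPEN,np.ones((9,9)))
    for c in cv2.findContours(m,cv2.RETR_EXTERNAL,cv2.CHAIN_APPROX_NONE)[0]:
        if cv2.contourArea(c)<2500: continue
        P=cast(C,c.reshape(-1,2),z)[:,:2].astype(np.float32)
        print(nm,cv2.minAreaRect(c)[0],cv2.minAreaRect(P))
print(hsv[225,215],hsv[300,290],hsv[240,380],hsv[270,410],hsv[200,250],hsv[262,428])
for px in [(235,265),(380,250),(461,250)]: print(px,cast(C,[px],.13)[0])
h,s,v=cv2.split(hsv)
roi=np.zeros_like(h,bool);roi[200:330,190:315]=1
quad((s<25)&(v<110)&roi,.008,"tray")
roi[:]=0;roi[215:310,335:490]=1
quad((s<45)&(v>90)&roi,.13,"block")
E
```

```text
[ 21  25 103] [ 24  22 115] [ 15  66 139] [ 38  22 183] [ 16  65 137] [ 98  11 188]
(235, 265) [0.5386 0.222  0.13  ]
(380, 250) [ 0.5769 -0.1119  0.13  ]
(461, 250) [ 0.5789 -0.2976  0.13  ]
tray (253.5, 265.0) ((0.5409643054008484, 0.20208637416362762), (0.2257789969444275, 0.2265261560678482), 0.9197043180465698)
block (410.85748291015625, 263.2577819824219) ((0.5473291277885437, -0.18268786370754242), (0.10842698067426682, 0.3009261190891266), 12.047767639160156)
```

View pics/a.png

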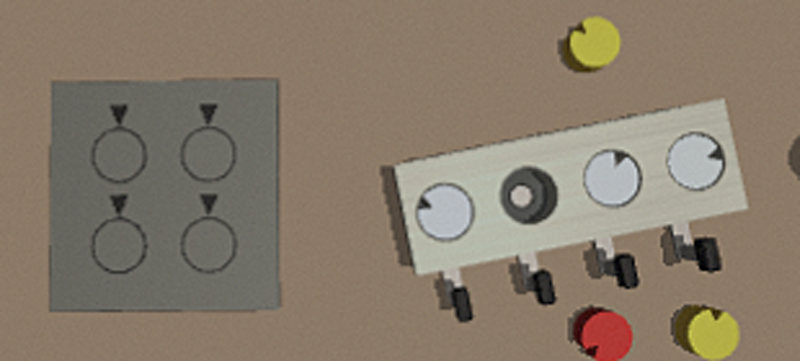

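```bash
cat > g.py <<'E'
# usage: python3 g.py x y z yawdeg : prints row shift/turn needed
import sys; from h import *
def go(x,y,z,yaw):
    o=r.get_obs();Rm=R.from_rotvec(o["orientation"]).as_matrix()
    d=(np.array([x,y,z])-o["tcp_pos"]); c,s=np.cos(np.radians(yaw)),np.sin(np.radians(yaw))
    Rt=np.array([[c,s,0],[s,-c,0],[0,0,-1]])
    w=R.from_matrix(Rm.T@Rt).as_rotvec()/np.pi
    print("row",np.round(np.r_[w,Rm.T@d/.2],4).tolist(),"dist %.0fmm rows>=%d  %.1fdeg"%(1e3*np.linalg.norm(d),np.ceil(np.linalg.norm(d)/.05),np.linalg.norm(w)*180),"t%.1f"%o["clock"], "F",np.round(o["contact_force"],1),"w%.4f"%o["grip_width"])
if __name__=="__main__": go(*map(float,sys.argv[1:5]))
E
python3 g.py .44 -.206 .33 12
```

```text
row [-0.0005, 0.0001, 0.031, 1.7864, -1.727, -0.495] dist 507mm rows>=11  5.6deg t0.1 F [ 0.4  0.9 -0.7] w0.0853
```

```bash
python3 -m jog '[0,0,0,0.9,-0.87,-0.4,1, 0,0,0,0.9,-0.87,-0.4,1, 0,0,0,0.9,-0.87,-0.4,1, 0,0,0,0.9,-0.87,-0.4,1, 0,0,0,0.9,-0.87,-0.4,1, 0,0,0,0.9,-0.87,-0.4,1, 0,0,0,0.9,-0.87,-0.4,1]' 40; python3 g.py .44 -.206 .33 12
```

```text
clock: 0.85
tcp_pos: [0.3245, -0.4212, 0.3117]
orientation: [-3.103, -0.487, -0.002]
contact_force: [-0.3, -0.7, -0.2]
grip_width: 0.0854
row [-0.0, -0.0003, 0.0325, 0.8794, -0.8475, -0.0907] dist 245mm rows>=5  5.8deg t0.8 F [-0.3 -0.7 -0.2] w0.0854
```

```bash
python3 -m jog '[0,0,0.0325,0.88,-0.848,-0.09,1, 0,0,0.0325,0.88,-0.848,-0.09,1, 0,0,0.0325,0.88,-0.848,-0.09,1, 0,0,0.0325,0.88,-0.848,-0.09,1, 0,0,0.0325,0.88,-0.848,-0.09,1, 0,0,0.0325,0.88,-0.848,-0.09,1, 0,0,0.0325,0.88,-0.848,-0.09,1, 0,0,0.0325,0.88,-0.848,-0.09,1]'; python3 g.py .44 -.206 .33 12; python3 -c "
from h import *
f,C,o=snap('wrist','w1')"
```

```text
clock: 1.65
tcp_pos: [0.439, -0.2084, 0.3291]
orientation: [-3.125, -0.322, 0.001]
contact_force: [0.3, -0.1, -0.5]
grip_width: 0.0855
row [-0.0001, 0.0002, -0.0012, 0.0071, -0.0106, -0.0045] dist 3mm rows>=1  0.2deg t1.6 F [ 0.3 -0.1 -0.5] w0.0855
```

View pics/w1.png

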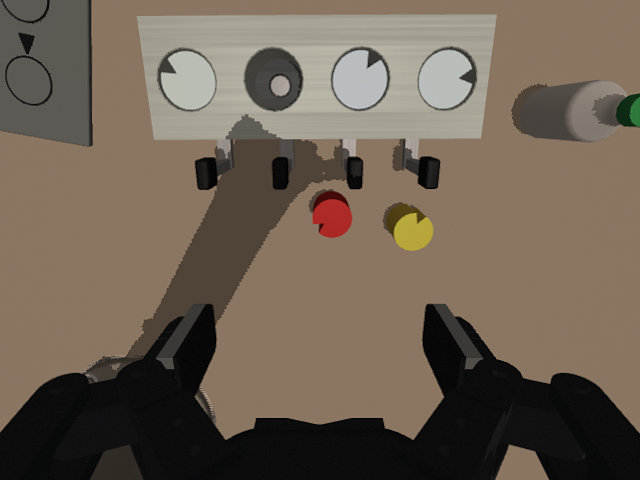

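Run:
```python
from h import *
f=cv2.imread("pics/w1.png");C=cam("wrist")
hsv=cv2.cvtColor(f,cv2.COLOR_BGR2HSV);h,s,v=cv2.split(hsv)
print(hsv[30,300],hsv[50,110],hsv[165,330],hsv[80,190],hsv[68,373],hsv[130,330],hsv[110,245])
m=((s<52)&(v>130)).astype(np.uint8)*255
m[:, :125]=0;m[:,505:]=0;m[145:]=0
m=cv2.morphologyEx(m,cv2.MORPH_OPEN,np.ones((7,7)))
cs=[c for c in cv2.findContours(m,cv2.RETR_EXTERNAL,cv2.CHAIN_APPROX_NONE)[0] if cv2.contourArea(c)>5000]
c=np.vstack(cs);P=cast(C,c.reshape(-1,2),.13)[:,:2].astype(np.float32)
rect=cv2.minAreaRect(P);print(len(cs),rect);box=cv2.boxPoints(rect);print(box)
b=np.array(rect[0])
# edges by line fits
px=c.reshape(-1,2)
for nm,a,bb in (("bottom",(160,134),(475,144)),("top",(145,8),(488,20))):
    q=px[(px[:,0]>a[0])&(px[:,0]<bb[0])&(px[:,1]>a[1])&(px[:,1]<bb[1])]
    Q=cast(C,q,.13)[:,:2].astype(np.float32);l=cv2.fitLine(Q,cv2.DIST_HUBER,0,.01,.01).ravel();print(nm,len(q),l,np.degrees(np.arctan2(-l[0],l[1])))
# holder discs
for cx,cy in ((187,80),(273,78),(360,78),(447,78)):
    sub=np.zeros(v.shape,np.uint8);cv2.circle(sub,(cx,cy),29,255,-1)
    w=((v>170)&(s<35)).astype(np.uint8)*255&sub
    w=cv2.morphologyEx(w,cv2.MORPH_OPEN,np.ones((3,3)))
    k=max(cv2.findContours(w,cv2.RETR_EXTERNAL,cv2.CHAIN_APPROX_NONE)[0],key=cv2.contourArea)
    hull=cv2.convexHull(k).reshape(-1,2)
    el=cv2.minEnclosingCircle(cast(C,hull,.126)[:,:2].astype(np.float32));print("disc",el)
    ctr=np.array(el[0]);K=cast(C,k.reshape(-1,2),.126)[:,:2];i=np.argmin(np.linalg.norm(K-ctr,axis=1))
    hm=np.zeros_like(w);cv2.fillPoly(hm,[hull.reshape(-1,1,2)],255);n=cv2.morphologyEx(hm&~w,cv2.MORPH_OPEN,np.ones((3,3)))
    kk=max(cv2.findContours(n,cv2.RETR_EXTERNAL,cv2.CHAIN_APPROX_NONE)[0],key=cv2.contourArea)
    M=cv2.moments(kk);cn=cast(C,[(M['m10']/M['m00'],M['m01']/M['m00'])],.126)[0,:2]
    d1=K[i]-ctr;d2=cn-ctr;print("  vertex r %.4f ang %.1f; centroid r %.4f ang %.1f"%(np.linalg.norm(d1),np.degrees(np.arctan2(d1[1],d1[0])),np.linalg.norm(d2),np.degrees(np.arctan2(d2[1],d2[0]))))
# tabs
cv2.imwrite("pics/b.png",cv2.resize(f[130:200,180:460],None,fx=2.8,fy=2.8,interpolation=cv2.INTER_CUBIC))
```

```text
[ 23  27 163] [ 15  74 138] [14 74 79] [ 40  12 188] [ 98   5 189] [ 25  26 170] [ 24  27 177]
1 ((0.5449540615081787, -0.18361559510231018), (0.1053413599729538, 0.30096858739852905), 11.863835334777832)
[[ 0.4625 -0.0472]
 [ 0.5243 -0.3417]
 [ 0.6274 -0.3201]
 [ 0.5656 -0.0255]]
bottom 263 [ 0.2072 -0.9783  0.5072 -0.2344] -168.04332
top 342 [ 0.2083 -0.9781  0.5985 -0.1847] -167.97876
disc ((0.5237452387809753, -0.07132049649953842), 0.02372356504201889)
  vertex r 0.0107 ang 67.2; centroid r 0.0183 ang 70.1
disc ((0.537830650806427, -0.1559818685054779), 0.004078603349626064)Traceback (most recent call last):
  File "<stdin>", line 27, in <module>
ValueError: max() iterable argument is empty
```

```bash
cat > disc.py <<'E'
from h import *
def disc(f,C,px,rad,z,s0=35,v0=170):
    h,s,v=cv2.split(cv2.cvtColor(f,cv2.COLOR_BGR2HSV))
    sub=np.zeros(v.shape,np.uint8);cv2.circle(sub,px,rad,255,-1)
    w=((v>v0)&(s<s0)).astype(np.uint8)*255&sub
    w=cv2.morphologyEx(w,cv2.MORPH_OPEN,np.ones((3,3)))
    k=max(cv2.findContours(w,cv2.RETR_EXTERNAL,cv2.CHAIN_APPROX_NONE)[0],key=cv2.contourArea)
    hull=cv2.convexHull(k).reshape(-1,2)
    el=cv2.minEnclosingCircle(cast(C,hull,z)[:,:2].astype(np.float32))
    ctr=np.array(el[0]);K=cast(C,k.reshape(-1,2),z)[:,:2];i=np.argmin(np.linalg.norm(K-ctr,axis=1))
    hm=np.zeros_like(w);cv2.fillPoly(hm,[hull.reshape(-1,1,2)],255);n=cv2.morphologyEx(hm&~w,cv2.MORPH_OPEN,np.ones((3,3)))
    kk=max(cv2.findContours(n,cv2.RETR_EXTERNAL,cv2.CHAIN_APPROX_NONE)[0],key=cv2.contourArea)
    M=cv2.moments(kk);cn=cast(C,[(M['m10']/M['m00'],M['m01']/M['m00'])],z)[0,:2]
    a=[np.degrees(np.arctan2(*(d-ctr)[::-1])) for d in (K[i],cn)]
    print("disc c %s r %.4f | notch vertex ang %.1f (r %.4f) centroid ang %.1f"%(ctr,el[1],a[0],np.linalg.norm(K[i]-ctr),a[1]))
    return ctr,a
E
python3 - <<'E'
from disc import *
f=cv2.imread("pics/w1.png");C=cam("wrist")
for p in ((187,80),(360,78),(447,78)): disc(f,C,p,29,.126)
h,s,v=cv2.split(cv2.cvtColor(f,cv2.COLOR_BGR2HSV))
for x in (206,281,355,429):
    m=((v<40)).astype(np.uint8)*255; m[:150]=0;m[192:]=0;m[:,:x-14]=0;m[:,x+14:]=0
    k=max(cv2.findContours(m,cv2.RETR_EXTERNAL,cv2.CHAIN_APPROX_NONE)[0],key=cv2.contourArea);print("tab",cv2.boundingRect(k))
c=np.array([.5474,-.1828]);y=np.radians(12);bx=np.array([np.cos(y),np.sin(y)]);by=np.array([-bx[1],bx[0]])
for i,u in enumerate((-.114,-.038,.038,.114)):
    w=c+u*by;t=w-.085*bx; q=[t+a*.015*bx+b*.007*by for a,b in ((1,1),(1,-1),(-1,-1),(-1,1))]
    print(i+1,"well",w,"tab",t,proj(C,[[*p,.115] for p in q]).round().tolist())
    cv2.polylines(f,[proj(C,[[*p,.115] for p in q]).round().astype(int)],True,(255,255,0),1)
cv2.imwrite("pics/b.png",cv2.resize(f[130:200,180:460],None,fx=2.8,fy=2.8,interpolation=cv2.INTER_CUBIC))
# tray
ft=cv2.imread("pics/top0.png");Ct=cam("top")
E
```

```text
disc c [ 0.5237 -0.0713] r 0.0237 | notch vertex ang 67.2 (r 0.0107) centroid ang 70.1
disc c [ 0.555  -0.2203] r 0.0238 | notch vertex ang -20.2 (r 0.0105) centroid ang -19.4
disc c [ 0.5711 -0.2949] r 0.0236 | notch vertex ang -72.3 (r 0.0111) centroid ang -71.3
tab (195, 158, 23, 32)
tab (272, 157, 17, 33)
tab (346, 157, 17, 32)
tab (418, 157, 22, 32)
1 well [ 0.5711 -0.2943] tab [ 0.488 -0.312] [[427.0, 158.0], [441.0, 158.0], [438.0, 189.0], [424.0, 189.0]]
2 well [ 0.5553 -0.22  ] tab [ 0.4722 -0.2376] [[349.0, 159.0], [363.0, 159.0], [362.0, 189.0], [348.0, 189.0]]
3 well [ 0.5395 -0.1456] tab [ 0.4564 -0.1633] [[271.0, 159.0], [285.0, 159.0], [286.0, 189.0], [272.0, 189.0]]
4 well [ 0.5237 -0.0713] tab [ 0.4406 -0.089 ] [[193.0, 159.0], [207.0, 159.0], [210.0, 190.0], [196.0, 190.0]]
```

View pics/b.png

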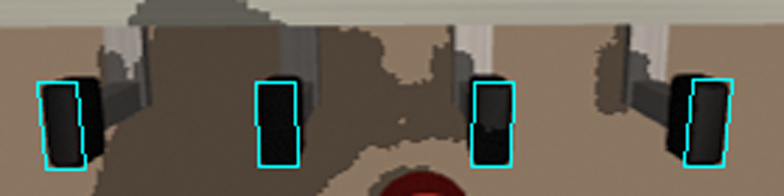

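```bash
python3 g.py .488 -.312 .14 12;python3 g.py .488 -.312 .086 12
```

```text
row [-0.0002, 0.0001, -0.0014, 0.1348, 0.5579, 0.9456] dist 221mm rows>=5  0.3deg t1.7 F [-0.1 -0.   1. ] w0.0851
row [-0.0002, 0.0001, -0.0014, 0.1349, 0.558, 1.2156] dist 269mm rows>=6  0.3deg t1.7 F [-0.1 -0.   1. ] w0.0851
```

```bash
python3 -m jog '[0,0,-0.0014,0.135,0.558,0.2,1, 0,0,-0.0014,0.135,0.558,0.4,1, 0,0,-0.0014,0.135,0.558,0.6,1, 0,0,-0.0014,0.135,0.558,0.8,1, 0,0,-0.0014,0.135,0.558,0.9456,1, 0,0,-0.0014,0.135,0.558,0.9456,1, 0,0,-0.0014,0.135,0.558,0.9456,1]'; python3 g.py .488 -.312 .086 12; python3 -c "
from h import *
f,C,o=snap('wrist','w2')"
```

```text
clock: 2.4
tcp_pos: [0.4873, -0.3131, 0.1402]
orientation: [-3.124, -0.325, 0.003]
contact_force: [0.6, -0.4, 0.9]
grip_width: 0.0857
row [-0.0004, 0.0005, -0.0006, 0.0051, -0.0042, 0.271] dist 54mm rows>=2  0.2deg t2.4 F [ 0.6 -0.4  0.9] w0.0857
```

View pics/w2.png

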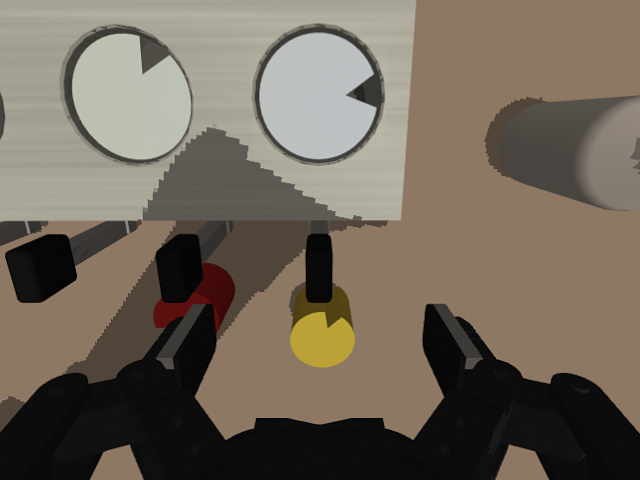

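```bash
python3 -m jog '[0,0,0,0.005,-0.004,0.14,1, 0,0,0,0.005,-0.004,0.271,1, 0,0,0,0.005,-0.004,0.271,1, 0,0,0,0.005,-0.004,0.271,0, 0,0,0,0.005,-0.004,0.271,0, 0,0,0,0.005,-0.004,0.271,0, 0,0,0,0.005,-0.004,0.271,0, 0,0,0,0.005,-0.004,0.271,0, 0,0,0,0.005,-0.004,0.271,0]' 50
```

```text
clock: 3.35
tcp_pos: [0.4898, -0.3123, 0.0885]
orientation: [3.123, 0.327, 0.003]
contact_force: [-1.7, 1.5, 6.9]
grip_width: 0.0133
```

```bash
python3 -m jog '[0,0,0,0,0,-0.05,0, 0,0,0,0,0,-0.1,0, 0,0,0,0,0,-0.15,0, 0,0,0,0,0,-0.2,0, 0,0,0,0,0,-0.205,0, 0,0,0,0,0,-0.205,0, 0,0,0,0,0,-0.205,0, 0,0,0,0,0,-0.205,0]'; python3 -c "
from h import *
f,C,o=snap('wrist','w3')"
```

```text
clock: 4.15
tcp_pos: [0.4898, -0.3122, 0.1289]
orientation: [3.124, 0.327, 0.003]
contact_force: [3.5, -2.4, -11.7]
grip_width: 0.013
```

View pics/w3.png

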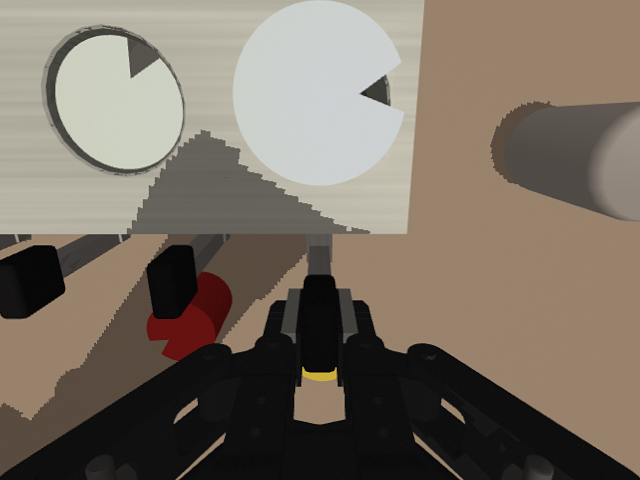

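```bash
python3 -c "
from disc import *
disc(cv2.imread('pics/w3.png'),cam('wrist'),(318,92),105,.166,22,190)"
python3 -m jog '[0,0,0,0,0,0,0.6, 0,0,0,0,0,0,1, 0,0,0,0,0,0,1, 0,0,0,0,0,-0.25,1, 0,0,0,0,0,-0.5,1, 0,0,0,0,0,-0.5,1, 0,0,0,0,0,-0.5,1]'
python3 g.py .5711 -.2945 .22 -50
```

```text
disc c [ 0.5712 -0.2945] r 0.0242 | notch vertex ang -69.5 (r 0.0108) centroid ang -70.2
clock: 4.9
tcp_pos: [0.4903, -0.3126, 0.2309]
orientation: [3.121, 0.326, 0.007]
contact_force: [0.0, 0.4, -0.3]
grip_width: 0.0852
row [0.0003, -0.0019, 0.3441, 0.4137, -0.0051, 0.0564] dist 84mm rows>=2  61.9deg t4.9 F [ 0.   0.4 -0.3] w0.0852
```

```bash
python3 -m jog '[0,0,0.1,0.414,-0.005,0.05,1, 0,0,0.2,0.414,-0.005,0.05,1, 0,0,0.3,0.414,-0.005,0.05,1, 0,0,0.344,0.414,-0.005,0.05,1, 0,0,0.344,0.414,-0.005,0.05,1, 0,0,0.344,0.414,-0.005,0.05,1, 0,0,0.344,0.414,-0.005,0.05,1, 0,0,0.344,0.414,-0.005,0.05,1, 0,0,0.344,0.414,-0.005,0.05,1, 0,0,0.344,0.414,-0.005,0.05,1]'
python3 g.py .5712 -.2945 .137 -50;  python3 -c "
from h import *
f,C,o=snap('wrist','w4')"
```

```text
clock: 5.9
tcp_pos: [0.5708, -0.2943, 0.2207]
orientation: [2.849, -1.323, 0.007]
contact_force: [-0.2, 0.4, 0.1]
grip_width: 0.0854
row [-0.0005, -0.0014, 0.001, -0.0001, -0.0002, 0.4184] dist 84mm rows>=2  0.3deg t5.9 F [-0.2  0.4  0.1] w0.0854
```

View pics/w4.png

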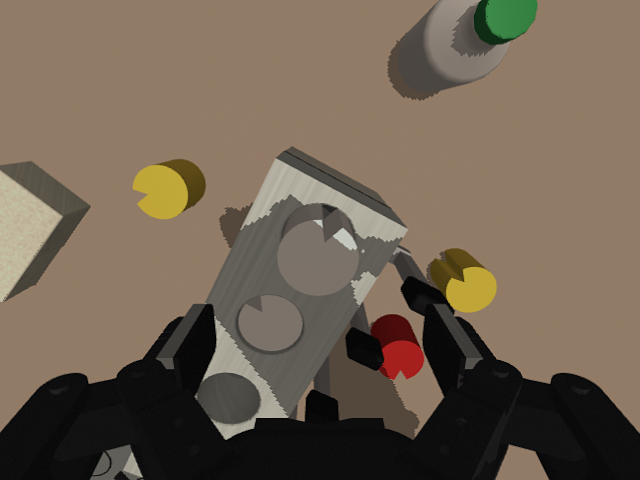

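```bash
python3 -m jog '[0,0,0,0,0,0.15,1, 0,0,0,0,0,0.3,1, 0,0,0,0,0,0.418,1, 0,0,0,0,0,0.418,1, 0,0,0,0,0,0.418,1, 0,0,0,0,0,0.418,0, 0,0,0,0,0,0.418,0, 0,0,0,0,0,0.418,0, 0,0,0,0,0,0.418,0, 0,0,0,0,0,0.418,0]' 40
```

```text
clock: 6.95
tcp_pos: [0.572, -0.2949, 0.1382]
orientation: [2.849, -1.324, 0.011]
contact_force: [1.7, 0.1, 3.1]
grip_width: 0.0468
```

```bash
python3 -m jog '[0,0,0,0,0,-0.08,0, 0,0,0,0,0,-0.16,0, 0,0,0,0,0,-0.3,0, 0,0,0,0,0,-0.5,0, 0,0,0,0,0,-0.5,0, 0,0,0,0,0,-0.5,0]'; python3 -c "
from h import *
f,C,o=snap('wrist','w5')
f,C,o=snap('top','t5')"
```

```text
clock: 7.55
tcp_pos: [0.5716, -0.2947, 0.2398]
orientation: [2.849, -1.324, 0.014]
contact_force: [-0.2, -0.2, -2.7]
grip_width: 0.0469
```

View pics/w5.png

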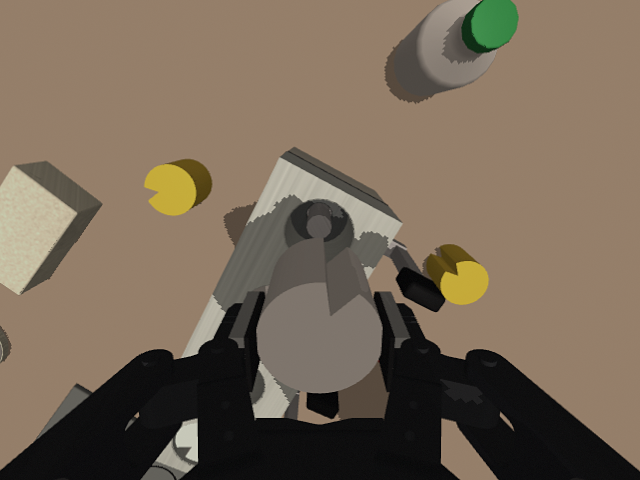

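View pics/t5.png

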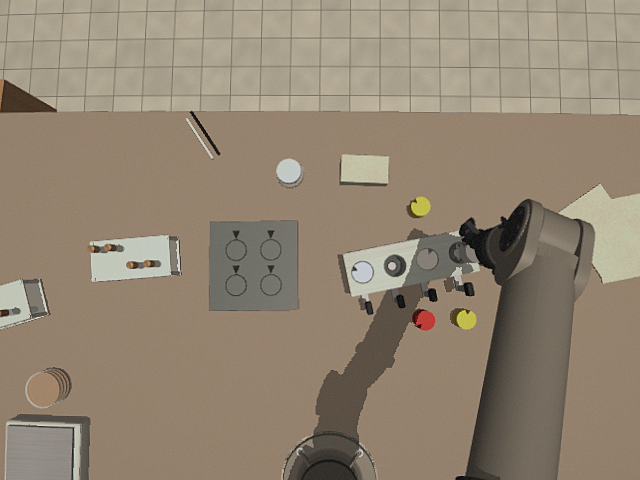

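```bash
cat > tray.py <<'E'
from h import *
def tray(f,C,v0=62,amin=20,draw=None,roi=None):
    h,s,v=cv2.split(cv2.cvtColor(f,cv2.COLOR_BGR2HSV))
    m=(v<v0).astype(np.uint8)*255
    if roi: k=np.zeros_like(m);k[roi[1]:roi[3],roi[0]:roi[2]]=255;m&=k
    cs=cv2.findContours(m,cv2.RETR_EXTERNAL,cv2.CHAIN_APPROX_NONE)[0]
    for c in cs:
        if cv2.contourArea(c)<amin: continue
        P=cast(C,c.reshape(-1,2),.008)[:,:2].astype(np.float32);e=cv2.minEnclosingCircle(P);M=cv2.moments(c)
        print(cv2.boundingRect(c),"encl",np.array(e[0]),"r %.4f"%e[1],"centroid",cast(C,[(M['m10']/M['m00'],M['m01']/M['m00'])],.008)[0,:2])
E
python3 - <<'E'
from tray import *
f=cv2.imread("pics/t5.png");print(f[265-4:265+5,235].max(1),f[250,224:236].max(1),f[235,230:242].max(1))
tray(f,cam("top"),roi=(212,224,296,308),v0=75)
E
```

```text
[103 115 114 119  93  53  42  38  42] [116  95  82 117 114 111 112 110 113 115 112 110] [110 112 113 111  81  35  33  65 104 119 113 113]
```

```bash
python3 - <<'E'
from tray import *
f=cv2.imread("pics/t5.png")
tray(f,cam("top"),roi=(214,226,294,306),v0=98,amin=10)
E
python3 g.py .541 .157 .25 20
```

```text
(260, 274, 22, 22) encl [0.4913 0.1561] r 0.0286 centroid [0.4912 0.1564]
(267, 265, 7, 8) encl [0.5337 0.1582] r 0.0109 centroid [0.5342 0.1574]
(225, 265, 23, 31) encl [0.5016 0.2463] r 0.0395 centroid [0.4931 0.2462]
(260, 230, 22, 31) encl [0.5929 0.1598] r 0.0393 centroid [0.5848 0.1587]
(225, 230, 22, 31) encl [0.5916 0.2484] r 0.0398 centroid [0.5833 0.2483]
row [0.0004, -0.0016, -0.388, -1.8189, -1.3421, -0.0692] dist 452mm rows>=10  69.8deg t7.7 F [-0.6  0.  -1.2] w0.0463
```

```bash
python3 -m jog '[0,0,-0.1,-0.9,-0.75,-0.15,0, 0,0,-0.2,-0.9,-0.75,-0.15,0, 0,0,-0.2,-0.9,-0.75,-0.15,0, 0,0,-0.2,-0.9,-0.75,-0.15,0, 0,0,-0.2,-0.9,-0.75,-0.15,0, 0,0,-0.2,-0.9,-0.75,-0.15,0, 0,0,-0.2,-0.9,-0.75,-0.15,0]'; python3 g.py .44 .18 .30 20
```

```text
clock: 8.35
tcp_pos: [0.5682, -0.0589, 0.2657]
orientation: [3.117, -0.375, 0.003]
contact_force: [0.2, -1.4, -1.9]
grip_width: 0.0467
row [0.0008, -0.0005, -0.1874, -0.9055, -1.008, -0.1756] dist 273mm rows>=6  33.7deg t8.3 F [ 0.2 -1.4 -1.9] w0.0467
```

```bash
python3 -m jog '[0,0,-0.1,-0.9,-1,-0.18,0, 0,0,-0.187,-0.9,-1,-0.18,0, 0,0,-0.187,-0.9,-1,-0.18,0, 0,0,-0.187,-0.9,-1,-0.18,0, 0,0,-0.187,-0.9,-1,-0.18,0, 0,0,-0.187,-0.9,-1,-0.18,0, 0,0,-0.187,-0.9,-1,-0.18,0, 0,0,-0.187,-0.9,-1,-0.18,0, 0,0,-0.187,-0.9,-1,-0.18,0]'; python3 -c "
from h import *
f,C,o=snap('wrist','w6');print(o['tcp_pos'])"
```

```text
clock: 9.25
tcp_pos: [0.4415, 0.1758, 0.3001]
orientation: [3.092, 0.537, 0.0]
contact_force: [-0.7, -0.7, -1.9]
grip_width: 0.0466
[0.4415 0.1758 0.3001]
```

View pics/w6.png

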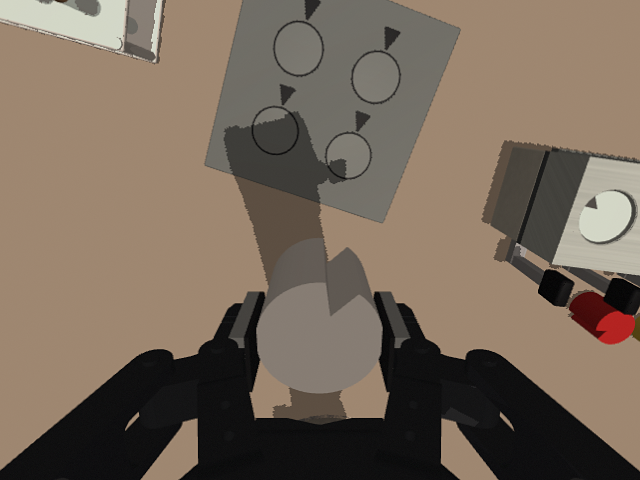

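```bash
cat >> tray.py <<'E'
def rings(f,C,centers,rad=34,nom=.0275):
    g=cv2.cvtColor(f,cv2.COLOR_BGR2GRAY);out=[]
    bh=cv2.morphologyEx(g,cv2.MORPH_BLACKHAT,np.ones((9,9)))
    for c in centers:
        c0=np.array(cast(C,[c],.008)[0,:2])
        ys,xs=np.nonzero(bh>14);P=cast(C,np.c_[xs,ys],.008)[:,:2];w=bh[ys,xs].astype(float)
        for tol in (.008,.004,.0025,.0025):
            d=np.linalg.norm(P-c0,axis=1);k=abs(d-nom)<tol
            A=np.c_[2*P[k],np.ones(k.sum())];s=np.linalg.lstsq(A,(P[k]**2).sum(1),rcond=None)[0];c0=s[:2];rr=np.sqrt(s[2]+c0@c0)
        print("ring",c0,"r %.4f n %d"%(rr,k.sum()));out.append(c0)
    return np.array(out)
def frame(c,S=np.array([[-50,-45],[-50,45],[40,-45],[40,45]])*1e-3,idx=(0,1,2,3)):
    S=S[list(idx)];a=c-c.mean(0);b=S-S.mean(0)
    yaw=np.arctan2((b[:,0]*a[:,1]-b[:,1]*a[:,0]).sum(),(a*b).sum());Rm=np.array([[np.cos(yaw),-np.sin(yaw)],[np.sin(yaw),np.cos(yaw)]])
    t=c.mean(0)-Rm@S.mean(0);print("tray",t,"yaw %.2f"%np.degrees(yaw),"resid mm",1e3*(c-t-S@Rm.T));return t,yaw
E
python3 - <<'E'
from tray import *
from disc import disc
f=cv2.imread("pics/w6.png");C=cam("wrist")
c=rings(f,C,[(348,155),(275,130),(376,77),(298,48)]);frame(c)
o=r.get_obs()
print("tool yaw",np.degrees(np.arctan2(*R.from_rotvec(o["orientation"]).as_matrix()[1::-1,0])))
disc(f,C,(319,337),66,o["tcp_pos"][2]+.028,35,100)
E
```

```text
ring [0.488  0.1558] r 0.0268 n 339
ring [0.4861 0.246 ] r 0.0266 n 345
ring [0.5781 0.1578] r 0.0268 n 421
ring [0.5762 0.2479] r 0.0267 n 446
tray [0.5371 0.202 ] yaw 1.23 resid mm [[-0.07   -0.1468]
 [-0.0473  0.105 ]
 [ 0.0343 -0.02  ]
 [ 0.083   0.0618]]
tool yaw 19.71493725102969Traceback (most recent call last):
  File "<stdin>", line 7, in <module>
  File "disc.py", line 7, in disc
    k=max(cv2.findContours(w,cv2.RETR_EXTERNAL,cv2.CHAIN_APPROX_NONE)[0],key=cv2.contourArea)
ValueError: max() iterable argument is empty
```

```bash
python3 - <<'E'
from h import *
C=cam("wrist");z=r.get_obs()["tcp_pos"][2]+.028
P=cast(C,[(319,337),(330,316),(257,337),(382,337),(319,393),(328,284),(365,298)],z)[:,:2];print(P, np.linalg.norm(P[3]-P[2]))
c=(P[2]+P[3])/2; c=c; c[0]=r.get_obs()["tcp_pos"][0];c[1]=r.get_obs()["tcp_pos"][1]
for p in (P[1],(P[5]+P[6])/2): print(np.degrees(np.arctan2(*(p-c)[::-1])),np.linalg.norm(p-c))
E
python3 g.py .578 .248 .2 21.8
```

```text
[[0.4426 0.1772]
 [0.4523 0.1764]
 [0.435  0.1988]
 [0.4505 0.1552]
 [0.4187 0.1686]
 [0.464  0.1815]
 [0.4633 0.1672]] 0.04630375367002184
2.141747421414761 0.010854724693830977
-4.307930721696075 0.02228497049467856
row [0.001, 0.0002, -0.0116, 0.7644, -0.1102, 0.5003] dist 184mm rows>=4  2.1deg t9.3 F [-0.  -0.5 -1.8] w0.0468
```

```bash
python3 -m jog '[0,0,-0.0116,0.2,-0.03,0.125,0, 0,0,-0.0116,0.4,-0.06,0.25,0, 0,0,-0.0116,0.6,-0.08,0.375,0, 0,0,-0.0116,0.764,-0.110,0.5,0, 0,0,-0.0116,0.764,-0.110,0.5,0, 0,0,-0.0116,0.764,-0.110,0.5,0, 0,0,-0.0116,0.764,-0.110,0.5,0]'; python3 g.py .577 .248 .05 21.8
```

```text
clock: 10.0
tcp_pos: [0.5781, 0.2468, 0.2006]
orientation: [3.082, 0.591, 0.001]
contact_force: [-0.6, -1.0, -1.0]
grip_width: 0.0466
row [0.0012, 0.0001, -0.0004, -0.0025, -0.0101, 0.7528] dist 151mm rows>=4  0.2deg t10.0 F [-0.6 -1.  -1. ] w0.0466
```

```bash
python3 -m jog '[0,0,0,-0.002,-0.008,0.2,0, 0,0,0,-0.002,-0.008,0.4,0, 0,0,0,-0.002,-0.008,0.6,0, 0,0,0,-0.002,-0.008,0.753,0, 0,0,0,-0.002,-0.008,0.753,0, 0,0,0,-0.002,-0.008,0.753,0]'; python3 g.py .577 .248 .033 21.8
```

```text
clock: 10.6
tcp_pos: [0.5779, 0.2475, 0.0518]
orientation: [3.082, 0.591, 0.003]
contact_force: [0.9, 0.9, -0.9]
grip_width: 0.0467
row [0.0013, -0.0004, -0.0006, -0.0032, -0.0042, 0.0939] dist 19mm rows>=1  0.3deg t10.6 F [ 0.9  0.9 -0.9] w0.0467
```

```bash
python3 -m jog '[0,0,0,-0.003,-0.004,0.05,0, 0,0,0,-0.003,-0.004,0.08,0, 0,0,0,-0.003,-0.004,0.094,0, 0,0,0,-0.003,-0.004,0.094,0, 0,0,0,-0.003,-0.004,0.094,0]'
```

```text
clock: 11.1
tcp_pos: [0.5774, 0.2481, 0.034]
orientation: [3.082, 0.59, 0.004]
contact_force: [-2.4, -1.5, 5.8]
grip_width: 0.0468
```

```bash
python3 -m jog '[0,0,0,0,0,0,0.65, 0,0,0,0,0,0,0.75, 0,0,0,0,0,0,0.95, 0,0,0,0,0,0,0.95, 0,0,0,0,0,-0.2,0.95, 0,0,0,-0.15,0,-0.5,1, 0,0,0,-0.4,0,-0.9,1, 0,0,0,-0.6,0,-0.95,1, 0,0,0,-0.6,0,-0.95,1, 0,0,0,-0.6,0,-0.95,1, 0,0,0,-0.6,0,-0.95,1]'; python3 -c "
from h import *
f,C,o=snap('wrist','w7');print(o['tcp_pos'])"
```

```text
clock: 12.2
tcp_pos: [0.4655, 0.2042, 0.2247]
orientation: [3.081, 0.59, 0.008]
contact_force: [-0.6, -0.7, 0.3]
grip_width: 0.0857
[0.4655 0.2042 0.2247]
```

View pics/w7.png

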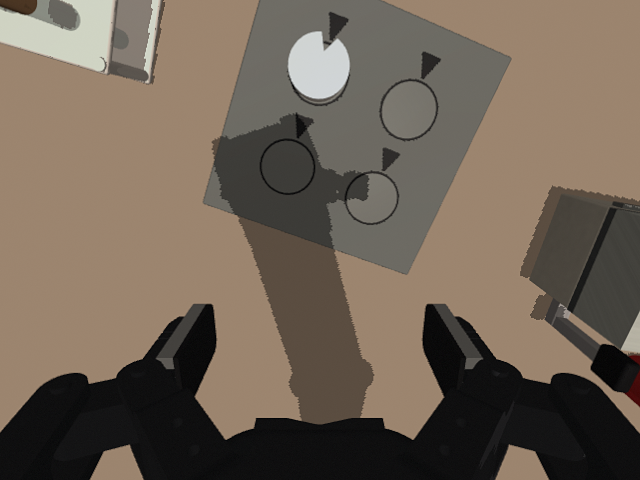

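```bash
python3 - <<'E'
from tray import *
from disc import disc
f=cv2.imread("pics/w7.png");C=cam("wrist")
c=rings(f,C,[(372,197),(287,166),(409,110)]);t,y=frame(c,idx=(0,1,2))
ctr,a=disc(f,C,(319,66),36,.060,35,150)
Rm=np.array([[np.cos(y),-np.sin(y)],[np.sin(y),np.cos(y)]]);print("seats",t+np.array([[-.05,-.045],[-.05,.045],[.04,-.045],[.04,.045]])@Rm.T)
print("err4 mm",1e3*(ctr-(t+Rm@[.04,.045])))
E
python3 g.py .488 -.312 .25 12
```

```text
ring [0.4879 0.1557] r 0.0267 n 442
ring [0.4859 0.2456] r 0.0265 n 411
ring [0.5777 0.1578] r 0.0267 n 536
tray [0.5368 0.2018] yaw 1.30 resid mm [[ 0.0194 -0.0185]
 [ 0.0563 -0.0353]
 [-0.0758  0.0538]]
disc c [0.5756 0.2482] r 0.0242 | notch vertex ang 0.3 (r 0.0117) centroid ang 1.0
seats [[0.4878 0.1557]
 [0.4858 0.2457]
 [0.5778 0.1577]
 [0.5758 0.2477]]
err4 mm [-0.2032  0.4824]
row [0.0014, -0.001, 0.0537, -0.8488, 2.4406, -0.1229] dist 517mm rows>=11  9.7deg t12.2 F [-0.2  0.4 -0.6] w0.0853
```

```bash
python3 g.py .4406 -.089 .2 12; python3 g.py .4406 -.089 .14 12
```

```text
row [0.0014, -0.001, 0.0537, -0.658, 1.3158, 0.1226] dist 295mm rows>=6  9.7deg t12.2 F [-0.2  0.4 -0.6] w0.0853
row [0.0014, -0.001, 0.0537, -0.6588, 1.3144, 0.4226] dist 306mm rows>=7  9.7deg t12.2 F [-0.2  0.4 -0.6] w0.0853
```

```bash
python3 -m jog '[0,0,0.0537,-0.4,0.85,0,1, 0,0,0.0537,-0.4,0.85,0,1, 0,0,0.0537,-0.4,0.85,0,1, 0,0,0.0537,-0.4,0.85,0,1, 0,0,0.0537,-0.4,0.85,0,1]';  python3 g.py .4406 -.089 .14 12
```

```text
clock: 12.75
tcp_pos: [0.4537, 0.0108, 0.2225]
orientation: [3.121, 0.314, 0.0]
contact_force: [-1.0, 0.2, 0.5]
grip_width: 0.0855
row [0.0017, 0.0001, -0.0028, -0.1635, 0.4736, 0.4151] dist 130mm rows>=3  0.6deg t12.8 F [-1.   0.2  0.5] w0.0855
```

```bash
python3 -m jog '[0.0015,0,-0.0028,-0.163,0.474,0.0,1, 0.0015,0,-0.0028,-0.163,0.474,0.2,1, 0.0015,0,-0.0028,-0.163,0.474,0.4151,1, 0.0015,0,-0.0028,-0.163,0.474,0.4151,1, 0.0015,0,-0.0028,-0.163,0.474,0.4151,1, 0.0015,0,-0.0028,-0.163,0.474,0.4151,1]';  python3 g.py .4406 -.089 .086 12; python3 -c "
from h import *
f,C,o=snap('wrist','w8');print(o['tcp_pos'])"
```

```text
clock: 13.35
tcp_pos: [0.4423, -0.0874, 0.141]
orientation: [-3.124, -0.332, -0.002]
contact_force: [-0.1, 0.6, 1.7]
grip_width: 0.0856
row [0.0, -0.0003, 0.0008, -0.0102, 0.0061, 0.2749] dist 55mm rows>=2  0.1deg t13.3 F [-0.1  0.6  1.7] w0.0856
[ 0.4423 -0.0874  0.141 ]
```

View pics/w8.png

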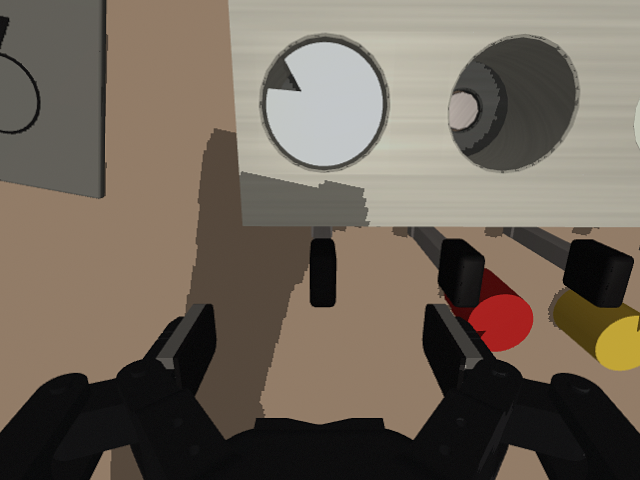

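```bash
python3 -m jog '[0,0,0,-0.010,0.006,0.14,1, 0,0,0,-0.010,0.006,0.275,1, 0,0,0,-0.010,0.006,0.275,1, 0,0,0,-0.010,0.006,0.275,0, 0,0,0,-0.010,0.006,0.275,0, 0,0,0,-0.010,0.006,0.275,0, 0,0,0,-0.010,0.006,0.275,0, 0,0,0,-0.010,0.006,0.275,0, 0,0,0,-0.010,0.006,0.275,0]' 50;  python3 -m jog '[0,0,0,0,0,-0.05,0, 0,0,0,0,0,-0.1,0, 0,0,0,0,0,-0.15,0, 0,0,0,0,0,-0.2,0, 0,0,0,0,0,-0.205,0, 0,0,0,0,0,-0.205,0, 0,0,0,0,0,-0.205,0, 0,0,0,0,0,-0.205,0]'; python3 -c "
from h import *
f,C,o=snap('wrist','w9')"
```

```text
clock: 14.3
tcp_pos: [0.4414, -0.0895, 0.0872]
orientation: [3.123, 0.331, 0.005]
contact_force: [-0.6, -0.5, 6.4]
grip_width: 0.0134
clock: 15.1
tcp_pos: [0.4412, -0.0895, 0.1282]
orientation: [3.123, 0.331, 0.005]
contact_force: [5.5, 0.0, -16.6]
grip_width: 0.013
```

View pics/w9.png

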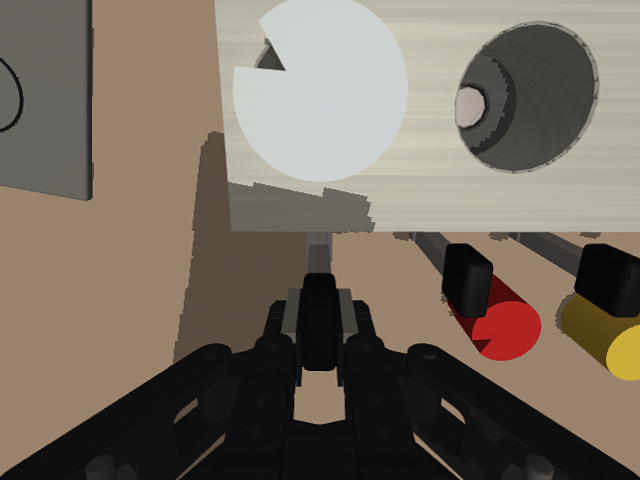

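```bash
python3 -c "
from disc import *
disc(cv2.imread('pics/w9.png'),cam('wrist'),(318,92),105,.166,22,190)"
python3 -m jog '[0,0,0,0,0,0,0.6, 0,0,0,0,0,0,1, 0,0,0,0,0,0,1, 0,0,0,0,0,-0.25,1, 0,0,0,0,0,-0.5,1, 0,0,0,0,0,-0.5,1, 0,0,0,0,0,-0.5,1]'
python3 g.py .5237 -.0713 .22 45
```

```text
disc c [ 0.5234 -0.0724] r 0.0251 | notch vertex ang 68.3 (r 0.0119) centroid ang 69.0
clock: 15.85
tcp_pos: [0.4415, -0.0895, 0.2298]
orientation: [3.122, 0.331, 0.01]
contact_force: [-0.9, 0.0, -1.0]
grip_width: 0.0853
row [0.0014, -0.0017, -0.1828, 0.4205, -0.0031, 0.0516] dist 85mm rows>=2  32.9deg t15.8 F [-0.9  0.  -1. ] w0.0853
```

```bash
python3 -m jog '[0,0,-0.1,0.42,-0.003,0.05,1, 0,0,-0.183,0.42,-0.003,0.05,1, 0,0,-0.183,0.42,-0.003,0.05,1, 0,0,-0.183,0.42,-0.003,0.05,1, 0,0,-0.183,0.42,-0.003,0.05,1, 0,0,-0.183,0.42,-0.003,0.05,1, 0,0,-0.183,0.42,-0.003,0.05,1]';python3 g.py .5237 -.0713 .137 45
```

```text
clock: 16.55
tcp_pos: [0.5231, -0.0714, 0.2199]
orientation: [2.9, 1.198, 0.007]
contact_force: [0.4, 0.3, 0.3]
grip_width: 0.0854
row [0.0016, -0.001, -0.0006, 0.0014, -0.0003, 0.4145] dist 83mm rows>=2  0.4deg t16.6 F [0.4 0.3 0.3] w0.0854
```

```bash
python3 -m jog '[0.0016,-0.001,0,0.002,0,0.15,1, 0.0016,-0.001,0,0.002,0,0.3,1, 0.0016,-0.001,0,0.002,0,0.4145,1, 0.0016,-0.001,0,0.002,0,0.4145,1, 0.0016,-0.001,0,0.002,0,0.4145,1, 0.0016,-0.001,0,0.002,0,0.4145,0, 0.0016,-0.001,0,0.002,0,0.4145,0, 0.0016,-0.001,0,0.002,0,0.4145,0, 0.0016,-0.001,0,0.002,0,0.4145,0, 0.0016,-0.001,0,0.002,0,0.4145,0]' 40
python3 -m jog '[0,0,0,0,0,-0.08,0, 0,0,0,0,0,-0.16,0, 0,0,0,0,0,-0.3,0, 0,0,0,0,0,-0.5,0, 0,0,0,0,0,-0.5,0, 0,0,0,0,0,-0.5,0]'; python3 -c "
from h import *
f,C,o=snap('wrist','w10')
f,C,o=snap('top','t10')"; python3 g.py .5778 .1577 .2 -22.9
```

```text
clock: 17.55
tcp_pos: [0.5246, -0.0714, 0.1377]
orientation: [2.903, 1.199, 0.002]
contact_force: [1.4, -0.6, 2.6]
grip_width: 0.0468
clock: 18.15
tcp_pos: [0.5245, -0.0714, 0.2381]
orientation: [2.902, 1.198, 0.004]
contact_force: [0.3, -0.2, -1.5]
grip_width: 0.0466
row [0.0, 0.0003, 0.3765, 1.0015, -0.6194, 0.1813] dist 238mm rows>=5  67.8deg t18.2 F [ 0.6 -0.2 -1.2] w0.0467
```

View pics/w10.png

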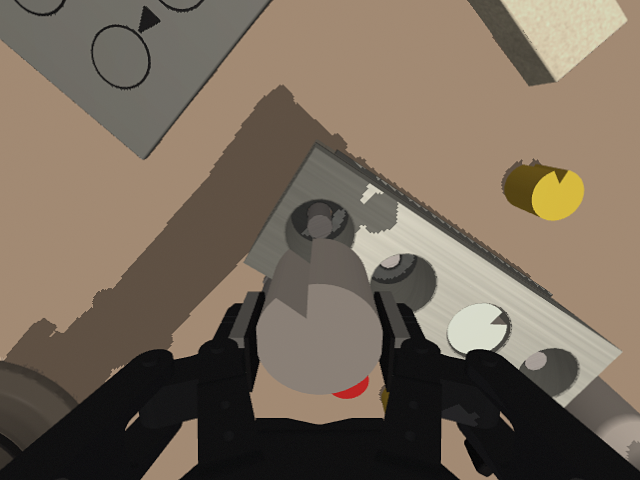

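View pics/t10.png

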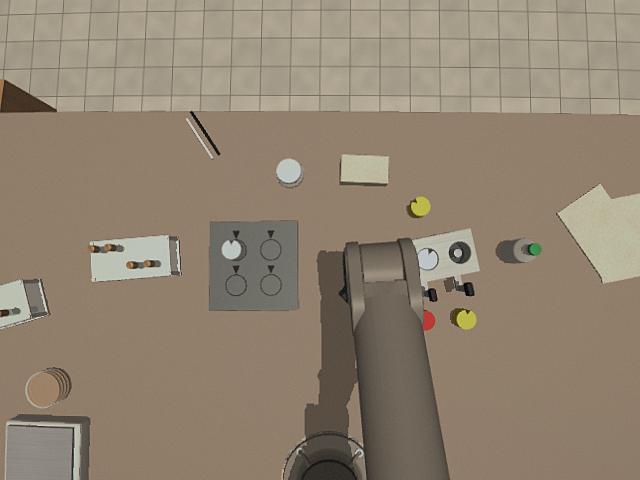

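```bash
python3 -m jog '[0,0,0.1,0.25,-0.16,0,0, 0,0,0.2,0.5,-0.31,0,0, 0,0,0.3,0.75,-0.46,0.1,0, 0,0,0.374,0.98,-0.619,0.18,0, 0,0,0.374,0.98,-0.619,0.18,0, 0,0,0.374,1,-0.619,0.18,0, 0,0,0.374,1,-0.619,0.18,0, 0,0,0.374,1,-0.619,0.18,0, 0,0,0.374,1,-0.619,0.18,0, 0,0,0.374,1,-0.619,0.18,0]'; python3 g.py .5775 .1577 .05 -22.5
```

```text
clock: 19.25
tcp_pos: [0.5766, 0.1572, 0.1984]
orientation: [3.079, -0.61, -0.006]
contact_force: [-1.0, -0.4, -1.2]
grip_width: 0.0467
row [0.0009, 0.001, 0.0004, 0.0057, -0.0061, 0.7419] dist 148mm rows>=3  0.3deg t19.2 F [-1.  -0.4 -1.2] w0.0467
```

```bash
python3 -m jog '[0,0,0,0.008,-0.006,0.2,0, 0,0,0,0.008,-0.006,0.4,0, 0,0,0,0.008,-0.006,0.6,0, 0,0,0,0.008,-0.006,0.742,0, 0,0,0,0.008,-0.006,0.742,0, 0,0,0,0.008,-0.006,0.742,0]'; python3 g.py .578 .1577 .033 -22.5
```

```text
clock: 19.85
tcp_pos: [0.5775, 0.1574, 0.0497]
orientation: [3.079, -0.609, -0.008]
contact_force: [-0.4, -0.4, -0.8]
grip_width: 0.0466
row [0.0012, 0.0014, 0.0006, 0.0021, -0.0024, 0.0833] dist 17mm rows>=1  0.4deg t19.9 F [-0.4 -0.4 -0.8] w0.0466
```

```bash
python3 -m jog '[0.001,0.001,0,0.002,-0.002,0.05,0, 0.001,0.001,0,0.002,-0.002,0.075,0, 0.001,0.001,0,0.002,-0.002,0.085,0, 0.001,0.001,0,0.002,-0.002,0.085,0, 0.001,0.001,0,0.002,-0.002,0.085,0]'
```

```text
clock: 20.35
tcp_pos: [0.5783, 0.1576, 0.0336]
orientation: [3.082, -0.61, -0.001]
contact_force: [-2.7, -1.2, 6.7]
grip_width: 0.0468
```

```bash
python3 -m jog '[0,0,0,0,0,0,0.65, 0,0,0,0,0,0,0.75, 0,0,0,0,0,0,0.95, 0,0,0,0,0,0,0.95, 0,0,0,0,0,-0.2,0.95, 0,0,0,-0.15,0,-0.5,1, 0,0,0,-0.4,0,-0.9,1, 0,0,0,-0.6,0,-1,1, 0,0,-0.04,-0.6,0,-1,1, 0,0,-0.08,-0.6,0,-1,1, 0,0,-0.12,-0.6,0,-1,1, 0,0,-0.12,-0.6,0,-1,1]'; python3 -c "
from h import *
f,C,o=snap('wrist','w11');print(o['tcp_pos'])"
```

```text
clock: 21.55
tcp_pos: [0.4673, 0.2034, 0.2341]
orientation: [-3.141, 0.019, -0.0]
contact_force: [0.3, 0.2, -0.8]
grip_width: 0.0854
[0.4673 0.2034 0.2341]
```

View pics/w11.png

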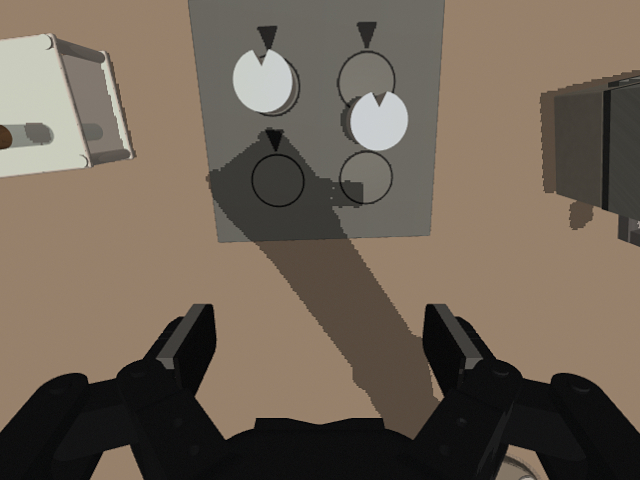

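Run:
```python
from tray import *
from disc import disc
f=cv2.imread("pics/w11.png");C=cam("wrist")
c=rings(f,C,[(366,178),(278,181)]);t,y=frame(c,idx=(0,1))
Rm=np.array([[np.cos(y),-np.sin(y)],[np.sin(y),np.cos(y)]]);print("seats",t+np.array([[-.05,-.045],[-.05,.045],[.04,-.045],[.04,.045]])@Rm.T)
ctr,a=disc(f,C,(263,80),36,.060,35,150)
print("err4 mm",1e3*(ctr-(t+Rm@[.04,.045])))
ctr,a=disc(f,C,(379,121),36,.060,35,150)
print("err3 mm",1e3*(ctr-(t+Rm@[.04,-.045])))
```

```text
ring [0.4879 0.1552] r 0.0268 n 444
ring [0.4862 0.2453] r 0.0265 n 372
tray [0.537  0.2012] yaw 1.08 resid mm [[ 0.0017 -0.0883]
 [-0.0017  0.0883]]
seats [[0.4879 0.1553]
 [0.4862 0.2453]
 [0.5779 0.157 ]
 [0.5762 0.247 ]]
disc c [0.576  0.2475] r 0.0242 | notch vertex ang 0.6 (r 0.0116) centroid ang -0.1
err4 mm [-0.1852  0.5867]
disc c [0.5433 0.1518] r 0.0241 | notch vertex ang 1.2 (r 0.0109) centroid ang 1.6
err3 mm [-34.5353  -5.2198]
```

```bash
python3 g.py .5433 .1518 .11 -20
```

```text
row [0.0001, 0.0001, 0.1059, 0.3841, 0.2504, 0.6182] dist 154mm rows>=4  19.1deg t21.6 F [ 0.6  0.  -1. ] w0.0853
```

```bash
python3 -m jog '[0,0,0.04,0.2,0.12,0.1,1, 0,0,0.08,0.384,0.25,0.25,1, 0,0,0.106,0.384,0.25,0.45,1, 0,0,0.106,0.384,0.25,0.618,1, 0,0,0.106,0.384,0.25,0.618,1, 0,0,0.106,0.384,0.25,0.618,1, 0,0,0.106,0.384,0.25,0.618,1]'; python3 g.py .5433 .1518 .034 -20
```

```text
clock: 22.3
tcp_pos: [0.5445, 0.1527, 0.1119]
orientation: [-3.092, 0.547, -0.003]
contact_force: [-0.5, 0.6, -0.5]
grip_width: 0.0853
row [-0.0006, -0.0006, -0.0003, -0.0047, 0.0069, 0.3896] dist 78mm rows>=2  0.2deg t22.3 F [-0.5  0.6 -0.5] w0.0853
```

```bash
python3 -m jog '[0,0,0,-0.005,0.007,0.15,1, 0,0,0,-0.005,0.007,0.3,1, 0,0,0,-0.005,0.007,0.39,1, 0,0,0,-0.005,0.007,0.39,1, 0,0,0,-0.005,0.007,0.39,1, 0,0,0,-0.005,0.007,0.39,0, 0,0,0,-0.005,0.007,0.39,0, 0,0,0,-0.005,0.007,0.39,0, 0,0,0,-0.005,0.007,0.39,0, 0,0,0,-0.005,0.007,0.39,0]' 40; python3 g.py .578 .1572 .07 -20.2
```

```text
clock: 23.3
tcp_pos: [0.5441, 0.1521, 0.0354]
orientation: [-3.091, 0.547, -0.006]
contact_force: [-2.1, -0.3, 7.6]
grip_width: 0.0468
row [-0.0009, -0.0011, 0.0008, 0.1511, -0.0827, -0.1721] dist 49mm rows>=1  0.3deg t23.3 F [-2.1 -0.3  7.6] w0.0468
```

```bash
python3 -m jog '[0,0,0,0,0,-0.1,0, 0,0,0,0,0,-0.17,0, 0,0,0,0.151,-0.083,-0.17,0, 0,0,0,0.151,-0.083,-0.17,0, 0,0,0,0.151,-0.083,-0.17,0, 0,0,0,0.151,-0.083,-0.17,0, 0,0,0,0.151,-0.083,-0.1,0, 0,0,0,0.151,-0.083,-0.05,0, 0,0,0,0.151,-0.083,-0.01,0, 0,0,0,0.151,-0.083,0.003,0, 0,0,0,0.151,-0.083,0.003,0, 0,0,0,0.151,-0.083,0.003,0]'; python3 g.py .578 .1572 .034 -20.2
```

```text
clock: 24.5
tcp_pos: [0.5771, 0.1569, 0.0348]
orientation: [-3.093, 0.547, -0.003]
contact_force: [-4.5, -1.0, 7.8]
grip_width: 0.0468
row [-0.0004, -0.0006, 0.0007, 0.0038, -0.0029, 0.004] dist 1mm rows>=1  0.2deg t24.5 F [-4.5 -1.   7.8] w0.0468
```

Release and lift straight up, checking sooner for whether the release itself displaces it.

```bash
python3 -m jog '[0,0,0,0,0,0,0.65, 0,0,0,0,0,0,0.8, 0,0,0,0,0,0,1, 0,0,0,0,0,0,1, 0,0,0,0,0,-0.2,1, 0,0,0,0,0,-0.4,1, 0,0,0,-0.2,0,-0.6,1, 0,0,0,-0.4,0,-0.8,1, 0,0,-0.05,-0.6,0,-1,1, 0,0,-0.1,-0.6,0,-1,1, 0,0,-0.12,-0.6,0,-1,1, 0,0,-0.12,-0.6,0,-1,1]'
python3 - <<'E'
from tray import *
from disc import disc
f,C,o=snap('wrist','w12')
c=rings(f,C,[(366,178),(278,181)]);t,y=frame(c,idx=(0,1))
Rm=np.array([[np.cos(y),-np.sin(y)],[np.sin(y),np.cos(y)]]);S=t+np.array([[-.05,-.045],[-.05,.045],[.04,-.045],[.04,.045]])@Rm.T;print("seats",S)
for i in (2,3):
    p=tuple(int(v) for v in proj(C,[*S[i],.06])[0]);ctr,a=disc(f,C,p,40,.060,35,150);print(i+1,"err mm",1e3*(ctr-S[i]))
E
```

```text
clock: 25.7
tcp_pos: [0.4639, 0.1983, 0.2354]
orientation: [-3.14, -0.044, -0.006]
contact_force: [-0.0, -0.2, 0.4]
grip_width: 0.0853
ring [0.4878 0.1555] r 0.0269 n 446
ring [0.486  0.2457] r 0.0266 n 389
tray [0.5369 0.2016] yaw 1.16 resid mm [[ 0.0019 -0.0942]
 [-0.0019  0.0942]]
seats [[0.4878 0.1556]
 [0.486  0.2456]
 [0.5778 0.1575]
 [0.576  0.2475]]
disc c [0.5764 0.1564] r 0.0242 | notch vertex ang 2.2 (r 0.0113) centroid ang 2.2
3 err mm [-1.4052 -1.059 ]
disc c [0.576  0.2483] r 0.0243 | notch vertex ang 1.5 (r 0.0114) centroid ang 0.6
4 err mm [-0.0088  0.8316]
```

View pics/w12.png

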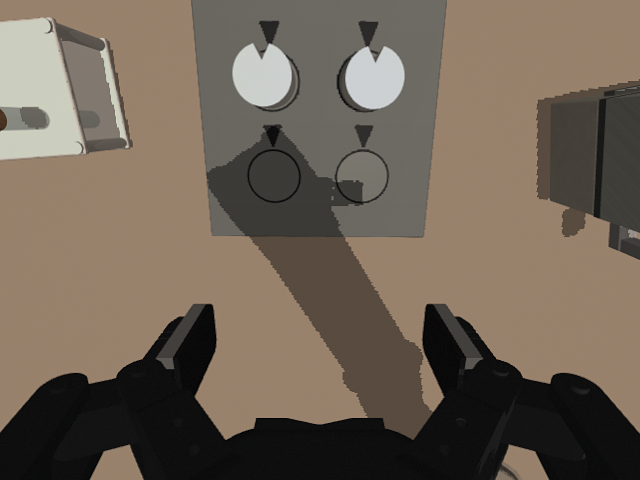

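```bash
python3 g.py .4406 -.089 .2 12
```

```text
row [-0.0001, -0.0008, -0.0588, -0.1529, 1.431, 0.1725] dist 290mm rows>=6  10.6deg t25.8 F [-0.5 -0.6  0. ] w0.0852
```

```bash
python3 -m jog '[0,0,-0.0588,-0.1,0.9,0.0,0, 0,0,-0.0588,-0.1,0.9,0.0,0, 0,0,-0.0588,-0.1,0.9,0.0,0, 0,0,-0.0588,-0.1,0.9,0.0,0, 0,0,-0.0588,-0.1,0.9,0.0,0, 0,0,-0.0588,-0.1,0.9,0,0]'; python3 g.py .4406 -.089 .175 12
```

```text
clock: 26.35
tcp_pos: [0.4484, 0.0166, 0.2341]
orientation: [-3.125, -0.321, -0.003]
contact_force: [-0.8, 1.3, 0.3]
grip_width: 0.0002
row [-0.0001, -0.0006, -0.0014, -0.1465, 0.5091, 0.2952] dist 121mm rows>=3  0.3deg t26.4 F [-0.8  1.3  0.3] w0.0002
```

```bash
python3 -m jog '[0,0,0,-0.147,0.509,0.1,0, 0,0,0,-0.147,0.509,0.2,0, 0,0,0,-0.147,0.509,0.295,0, 0,0,0,-0.147,0.509,0.295,0, 0,0,0,-0.147,0.509,0.295,0, 0,0,0,-0.147,0.509,0.295,0]'; python3 g.py .4406 -.089 .114 12
```

```text
clock: 26.95
tcp_pos: [0.4418, -0.087, 0.176]
orientation: [-3.124, -0.326, -0.006]
contact_force: [0.3, 0.3, 0.3]
grip_width: -0.0001
row [-0.0002, -0.0011, -0.0005, -0.0092, 0.0088, 0.3098] dist 62mm rows>=2  0.2deg t26.9 F [0.3 0.3 0.3] w-0.0001
```

```bash
python3 -m jog '[0,0,0,-0.009,0.009,0.08,0, 0,0,0,-0.009,0.009,0.16,0, 0,0,0,-0.009,0.009,0.24,0, 0,0,0,-0.009,0.009,0.3,0, 0,0,0,-0.009,0.009,0.31,0, 0,0,0,-0.009,0.009,0.31,0, 0,0,0,-0.009,0.009,0.32,0, 0,0,0,-0.009,0.009,0.32,0]'
```

```text
clock: 27.75
tcp_pos: [0.4421, -0.0878, 0.1148]
orientation: [-3.124, -0.328, -0.009]
contact_force: [-7.1, 2.1, 24.5]
grip_width: -0.0001
```

```bash
python3 -m jog '[0,0,0,0,0,-0.15,0, 0,0,0,0,0,-0.35,0, 0,0,0,0,0,-0.45,0.5, 0,0,0,0,0,-0.45,1, 0,0,0,0,0,-0.45,1]'; python3 g.py .4722 -.2376 .145 12; python3 -c "
from h import *
f,C,o=snap('wrist','w13')"
```

```text
clock: 28.25
tcp_pos: [0.4419, -0.0874, 0.2054]
orientation: [-3.124, -0.33, -0.012]
contact_force: [-0.6, 0.2, 0.2]
grip_width: 0.0432
row [0.0001, -0.0024, 0.0003, -0.0108, 0.766, 0.3022] dist 165mm rows>=4  0.4deg t28.2 F [-0.6  0.2  0.2] w0.0432
```

View pics/w13.png

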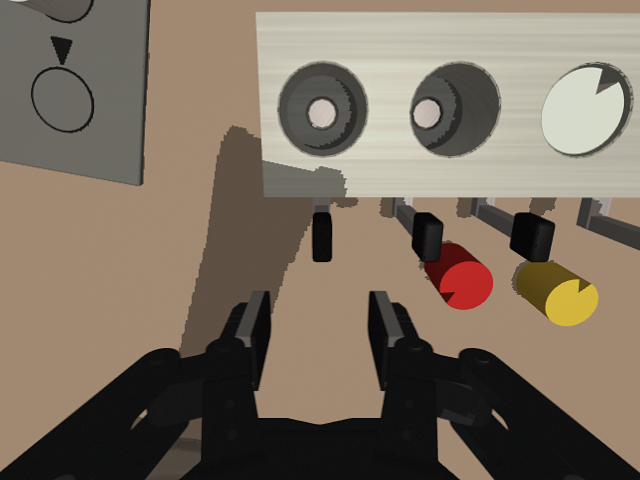

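```bash
python3 -m jog '[0,-0.0024,0,-0.011,0.25,0,1, 0,-0.0024,0,-0.011,0.5,0,1, 0,-0.0024,0,-0.011,0.766,0,1, 0,-0.0024,0,-0.011,0.766,0,1, 0,-0.0024,0,-0.011,0.766,0.15,1, 0,-0.0024,0,-0.011,0.766,0.302,1, 0,-0.0024,0,-0.011,0.766,0.302,1, 0,-0.0024,0,-0.011,0.766,0.302,1]'; python3 g.py .4722 -.2376 .086 12; python3 -c "
from h import *
f,C,o=snap('wrist','w14')"
```

```text
clock: 29.1
tcp_pos: [0.4707, -0.2369, 0.1435]
orientation: [-3.123, -0.33, 0.007]
contact_force: [0.0, 0.5, -0.0]
grip_width: 0.0856
row [-0.0006, 0.0013, 0.0004, 0.0077, 0.0055, 0.2872] dist 57mm rows>=2  0.3deg t29.1 F [ 0.   0.5 -0. ] w0.0856
```

View pics/w14.png

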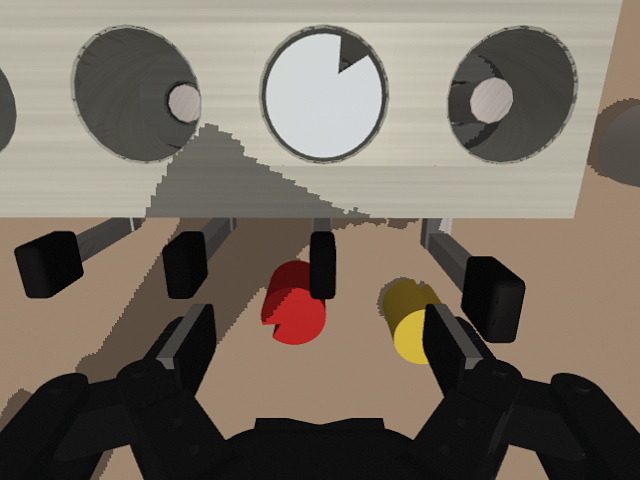

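```bash
python3 -m jog '[0,0,0,0.008,0.006,0.14,0.9, 0,0,0,0.008,0.006,0.287,0.9, 0,0,0,0.008,0.006,0.287,0.9, 0,0,0,0.008,0.006,0.287,0, 0,0,0,0.008,0.006,0.287,0, 0,0,0,0.008,0.006,0.287,0, 0,0,0,0.008,0.006,0.287,0, 0,0,0,0.008,0.006,0.287,0, 0,0,0,0.008,0.006,0.287,0]' 50;  python3 -m jog '[0,0,0,0,0,-0.05,0, 0,0,0,0,0,-0.1,0, 0,0,0,0,0,-0.15,0, 0,0,0,0,0,-0.2,0, 0,0,0,0,0,-0.205,0, 0,0,0,0,0,-0.205,0, 0,0,0,0,0,-0.205,0, 0,0,0,0,0,-0.205,0]'
python3 - <<'E'
from disc import *
f,C,o=snap('wrist','w15')
disc(f,C,(318,92),105,.166,22,190)
E
```

```text
clock: 30.05
tcp_pos: [0.4737, -0.2381, 0.0881]
orientation: [-3.124, -0.33, 0.002]
contact_force: [-2.4, 1.0, 6.9]
grip_width: 0.0132
clock: 30.85
tcp_pos: [0.4735, -0.2379, 0.129]
orientation: [-3.124, -0.33, 0.003]
contact_force: [5.4, -1.9, -16.6]
grip_width: 0.0129
disc c [ 0.5554 -0.2202] r 0.0241 | notch vertex ang -19.6 (r 0.0109) centroid ang -19.1
```

View pics/w15.png

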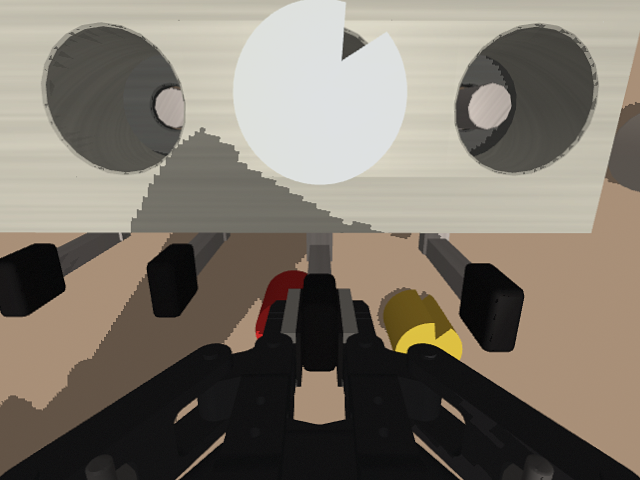

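```bash
python3 -m jog '[0,0,0,0,0,0,0.6, 0,0,0,0,0,0,0.9, 0,0,0,0,0,0,0.9, 0,0,0,0,0,-0.25,0.9, 0,0,0,0,0,-0.5,1, 0,0,0,0,0,-0.5,1, 0,0,0,0,0,-0.5,1]'
python3 g.py .5554 -.2202 .22 -20
```

```text
clock: 31.6
tcp_pos: [0.4744, -0.2383, 0.231]
orientation: [3.123, 0.33, 0.003]
contact_force: [-0.1, -0.0, 0.1]
grip_width: 0.0856
row [0.0003, -0.0006, 0.1781, 0.4149, -0.0042, 0.0555] dist 84mm rows>=2  32.1deg t31.6 F [-0.1 -0.   0.1] w0.0856
```

```bash
python3 -m jog '[0,0,0.1,0.415,-0.004,0.05,1, 0,0,0.178,0.415,-0.004,0.05,1, 0,0,0.178,0.415,-0.004,0.05,1, 0,0,0.178,0.415,-0.004,0.05,1, 0,0,0.178,0.415,-0.004,0.05,1, 0,0,0.178,0.415,-0.004,0.05,1, 0,0,0.178,0.415,-0.004,0.05,1]';python3 g.py .5554 -.2202 .137 -20
```

```text
clock: 32.3
tcp_pos: [0.5549, -0.2203, 0.2206]
orientation: [3.094, -0.542, 0.001]
contact_force: [-0.2, -0.3, -0.4]
grip_width: 0.0856
row [0.0002, -0.0003, 0.0007, 0.0019, -0.0014, 0.4182] dist 84mm rows>=2  0.1deg t32.3 F [-0.2 -0.3 -0.4] w0.0856
```

```bash
python3 -m jog '[0,0,0,0.002,-0.001,0.15,1, 0,0,0,0.002,-0.001,0.3,1, 0,0,0,0.002,-0.001,0.418,1, 0,0,0,0.002,-0.001,0.418,1, 0,0,0,0.002,-0.001,0.418,1, 0,0,0,0.002,-0.001,0.418,0, 0,0,0,0.002,-0.001,0.418,0, 0,0,0,0.002,-0.001,0.418,0, 0,0,0,0.002,-0.001,0.418,0, 0,0,0,0.002,-0.001,0.418,0]' 40
python3 -m jog '[0,0,0,0,0,-0.08,0, 0,0,0,0,0,-0.16,0, 0,0,0,0,0,-0.3,0, 0,0,0,0,0,-0.5,0, 0,0,0,0,0,-0.5,0, 0,0,0,0,0,-0.5,0]'; python3 -c "
from h import *
f,C,o=snap('wrist','w16')
f,C,o=snap('top','t16')"; python3 g.py .4878 .1556 .2 0.7
```

```text
clock: 33.3
tcp_pos: [0.5561, -0.2205, 0.1379]
orientation: [3.094, -0.542, 0.004]
contact_force: [1.0, -0.0, 1.8]
grip_width: 0.047
clock: 33.9
tcp_pos: [0.556, -0.2203, 0.2384]
orientation: [3.094, -0.542, 0.006]
contact_force: [0.2, 0.2, -2.0]
grip_width: 0.0471
row [0.0002, -0.0001, -0.1142, -0.9535, -1.6523, 0.1813] dist 383mm rows>=8  20.6deg t34.0 F [-0.   0.  -1.8] w0.0467
```

View pics/t16.png

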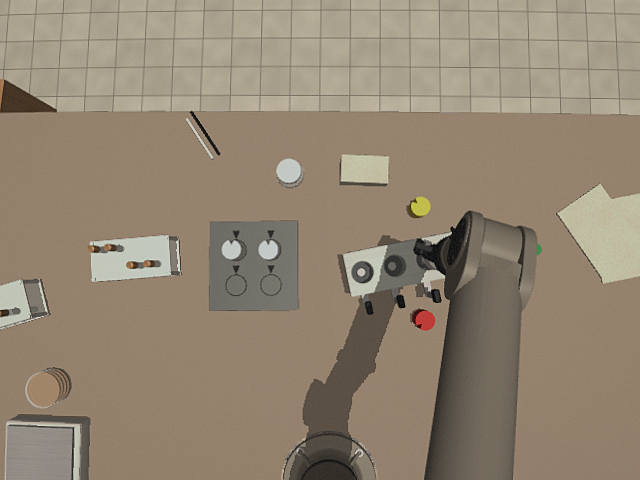

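View pics/w16.png

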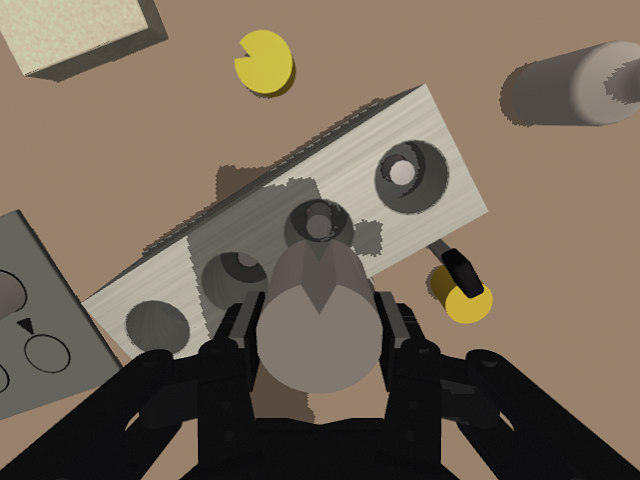

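Holder 2 is held with its notch straight ahead; the tray is unmoved. Carry it to seat 1.

```bash
python3 -m jog '[0,0,-0.06,-0.5,-0.9,0,0, 0,0,-0.114,-0.5,-0.9,0,0, 0,0,-0.114,-0.5,-0.9,0,0, 0,0,-0.114,-0.5,-0.9,0,0, 0,0,-0.114,-0.5,-0.9,0,0, 0,0,-0.114,-0.5,-0.9,0,0, 0,0,-0.114,-0.5,-0.9,0,0]'; python3 g.py .4878 .1556 .15 0.7
```

```text
clock: 34.7
tcp_pos: [0.5216, -0.0182, 0.2355]
orientation: [3.14, 0.016, -0.003]
contact_force: [-0.6, -0.3, -0.9]
grip_width: 0.047
row [0.0005, 0.0005, -0.0007, -0.1596, -0.8711, 0.4263] dist 197mm rows>=4  0.2deg t34.7 F [-0.6 -0.3 -0.9] w0.0470
```

```bash
python3 -m jog '[0,0,0,-0.04,-0.22,0.05,0, 0,0,0,-0.08,-0.44,0.1,0, 0,0,0,-0.12,-0.65,0.25,0, 0,0,0,-0.16,-0.871,0.426,0, 0,0,0,-0.16,-0.871,0.426,0, 0,0,0,-0.16,-0.871,0.426,0, 0,0,0,-0.16,-0.871,0.426,0]'; python3 g.py .4883 .1556 .05 0.7
```

```text
clock: 35.4
tcp_pos: [0.4889, 0.1532, 0.1503]
orientation: [3.139, 0.011, -0.002]
contact_force: [0.6, -0.5, -1.5]
grip_width: 0.0471
row [0.0008, 0.0004, -0.0017, -0.0022, -0.0131, 0.5013] dist 100mm rows>=3  0.3deg t35.4 F [ 0.6 -0.5 -1.5] w0.0471
```

```bash
python3 -m jog '[0,0,-0.002,-0.002,-0.013,0.2,0, 0,0,-0.002,-0.002,-0.013,0.4,0, 0,0,-0.002,-0.002,-0.013,0.5,0, 0,0,-0.002,-0.002,-0.013,0.5,0, 0,0,-0.002,-0.002,-0.013,0.5,0]'; python3 g.py .4883 .1556 .033 0.7
```

```text
clock: 35.9
tcp_pos: [0.4898, 0.1541, 0.0513]
orientation: [3.139, 0.016, 0.0]
contact_force: [0.8, -0.1, -1.0]
grip_width: 0.0465
row [0.0009, -0.0001, -0.0006, -0.0077, -0.0076, 0.0916] dist 18mm rows>=1  0.2deg t35.9 F [ 0.8 -0.1 -1. ] w0.0465
```

```bash
python3 -m jog '[0,0,0,-0.008,-0.008,0.05,0, 0,0,0,-0.008,-0.008,0.08,0, 0,0,0,-0.008,-0.008,0.091,0, 0,0,0,-0.008,-0.008,0.091,0, 0,0,0,-0.008,-0.008,0.091,0]'; python3 -m jog '[0,0,0,0,0,0,0.65, 0,0,0,0,0,0,0.75, 0,0,0,0,0,0,0.95, 0,0,0,0,0,0,0.95, 0,0,0,0,0,-0.2,0.95, 0,0,0,0,0,-0.45,1, 0,0,0,0,0,-0.7,1, 0,0,0,-0.1,0,-1,1, 0,0,0,-0.2,0,-1,1, 0,0,0,-0.2,0,-1,1]';python3 -c "
from h import *
f,C,o=snap('wrist','w17');print(o['tcp_pos'])"
```

```text
clock: 36.4
tcp_pos: [0.4884, 0.1555, 0.0336]
orientation: [3.139, 0.016, 0.001]
contact_force: [-1.4, -1.2, 5.0]
grip_width: 0.0466
clock: 37.4
tcp_pos: [0.4473, 0.1565, 0.2362]
orientation: [3.14, 0.018, 0.007]
contact_force: [1.2, -0.4, 0.9]
grip_width: 0.0851
[0.4473 0.1565 0.2362]
```

View pics/w17.png

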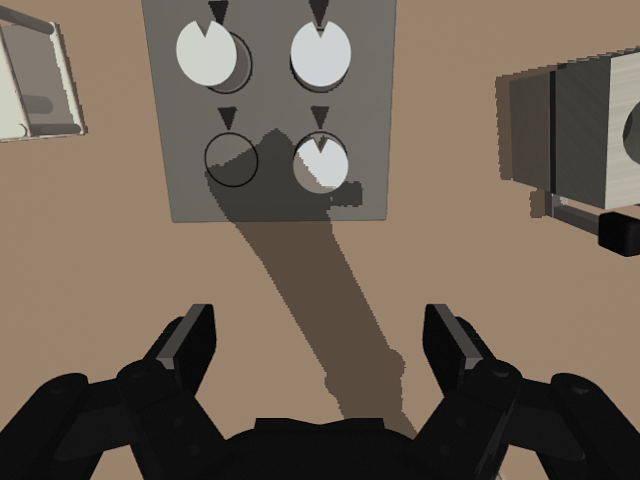

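```bash
python3 g.py .4722 -.2376 .2 12; python3 -m jog '[0,0,-0.0588,0.0,0.95,0.0,0, 0,0,-0.0588,0.0,0.95,0.0,0, 0,0,-0.0588,0.0,0.95,0.0,0, 0,0,-0.0588,0.0,0.95,0.0,0, 0,0,-0.0588,0.0,0.95,0.0,0, 0,0,-0.0588,0.0,0.95,0.0,0]'; python3 g.py .4722 -.2376 .2 12
```

```text
row [0.0009, -0.0009, -0.0631, 0.099, 1.9685, 0.1787] dist 396mm rows>=8  11.4deg t37.5 F [ 1.3  0.2 -0.9] w0.0851
clock: 38.05
tcp_pos: [0.4499, -0.0353, 0.2341]
orientation: [3.124, 0.302, 0.002]
contact_force: [-0.9, 0.5, -0.3]
grip_width: 0.0001
row [0.0009, -0.0003, -0.0054, -0.0842, 1.0138, 0.1731] dist 206mm rows>=5  1.0deg t38.0 F [-0.9  0.5 -0.3] w0.0001
```

```bash
python3 -m jog '[0,0,-0.005,-0.084,0.99,0.1,0, 0,0,-0.005,-0.084,0.99,0.173,0, 0,0,-0.005,-0.084,0.99,0.173,0, 0,0,-0.005,-0.084,0.99,0.173,0, 0,0,-0.005,-0.084,0.99,0.173,0, 0,0,-0.005,-0.084,1,0.173,0, 0,0,-0.005,-0.084,1,0.173,0]'; python3 g.py .4722 -.2376 .114 12
```

```text
clock: 38.75
tcp_pos: [0.4723, -0.2329, 0.1995]
orientation: [3.123, 0.33, 0.001]
contact_force: [0.1, 0.8, 0.1]
grip_width: -0.0002
row [0.0005, -0.0001, 0.0004, -0.0055, 0.0221, 0.4274] dist 86mm rows>=2  0.1deg t38.8 F [0.1 0.8 0.1] w-0.0002
```

```bash
python3 -m jog '[0,0,0,-0.005,0.022,0.08,0, 0,0,0,-0.005,0.022,0.16,0, 0,0,0,-0.005,0.022,0.24,0, 0,0,0,-0.005,0.022,0.32,0, 0,0,0,-0.005,0.022,0.4,0, 0,0,0,-0.005,0.022,0.43,0, 0,0,0,-0.005,0.022,0.437,0, 0,0,0,-0.005,0.022,0.437,0]'; python3 -m jog '[0,0,0,0,0,-0.2,0, 0,0,0,0,0,-0.42,0, 0,0,0,0,0,-0.42,0, 0,0,0,0,0,-0.42,0]'; python3 g.py .488 -.312 .2 12;  python3 g.py .488 -.312 .114 12
```

```text
clock: 39.55
tcp_pos: [0.4732, -0.2352, 0.1148]
orientation: [3.123, 0.335, 0.002]
contact_force: [-8.9, 4.3, 24.7]
grip_width: -0.0
clock: 39.95
tcp_pos: [0.4742, -0.2338, 0.2001]
orientation: [3.122, 0.339, 0.007]
contact_force: [-0.6, -0.0, 0.5]
grip_width: 0.0004
row [0.0005, -0.0013, 0.0022, -0.0168, 0.3966, 0.0012] dist 79mm rows>=2  0.5deg t40.0 F [-0.6 -0.   0.5] w0.0004
row [0.0005, -0.0013, 0.0022, -0.0186, 0.396, 0.4312] dist 117mm rows>=3  0.5deg t40.0 F [-0.6 -0.   0.5] w0.0004
```

```bash
python3 -m jog '[0,0,0.002,-0.018,0.2,0,0, 0,0,0.002,-0.018,0.396,0,0, 0,0,0.002,-0.018,0.396,0,0, 0,0,0.002,-0.018,0.396,0.08,0, 0,0,0.002,-0.018,0.396,0.16,0, 0,0,0.002,-0.018,0.396,0.24,0, 0,0,0.002,-0.018,0.396,0.32,0, 0,0,0.002,-0.018,0.396,0.4,0, 0,0,0.002,-0.018,0.396,0.43,0, 0,0,0.002,-0.018,0.396,0.44,0, 0,0,0.002,-0.018,0.396,0.44,0]'; python3 -m jog '[0,0,0,0,0,-0.2,0, 0,0,0,0,0,-0.42,0, 0,0,0,-0.2,-0.5,-0.6,0, 0,0,0,-0.2,-0.5,-0.6,0, 0,0,0,-0.2,-0.5,-0.8,0, 0,0,0,-0.2,-0.5,-0.8,0,0,0,0,-0.2,-0.5,-0.8,0]'; python3 -c "
from h import *
f,C,o=snap('wrist','w18')"
```

```text
clock: 41.05
tcp_pos: [0.4873, -0.3102, 0.1147]
orientation: [-3.123, -0.33, -0.004]
contact_force: [-11.6, 7.9, 33.8]
grip_width: -0.0003
clock: 41.75
tcp_pos: [0.427, -0.2199, 0.2749]
orientation: [-3.123, -0.334, -0.005]
contact_force: [-0.5, 0.3, -0.1]
grip_width: 0.0001
```

View pics/w18.png

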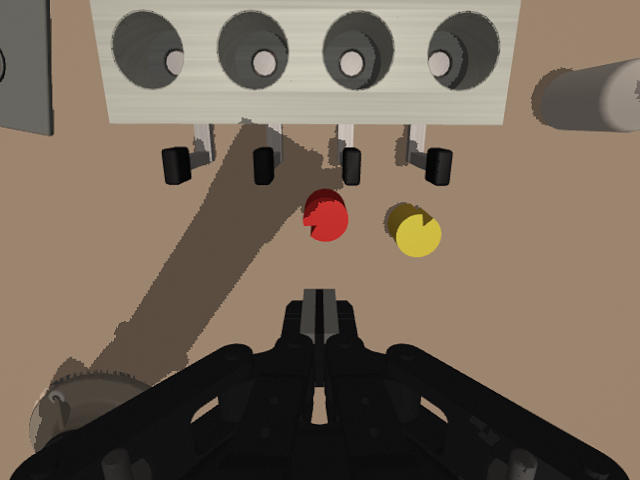

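```bash
python3 -m jog '[0,0,0,0.2,-0.98,0,0, 0,0,0,0.2,-0.98,0,0, 0,0,0,0.2,-0.98,0,0, 0,0,0,0.2,-0.98,0,0, 0,0,0,0.2,-0.98,0,0, 0,0,0,0.2,-0.98,0,0, 0,0,0,0.2,-0.98,0,0]'; python3 g.py .42 .2 .29 5
```

```text
clock: 42.5
tcp_pos: [0.4241, -0.0214, 0.2732]
orientation: [-3.122, -0.33, 0.002]
contact_force: [-0.7, -0.0, 0.4]
grip_width: -0.0004
row [-0.0006, 0.0003, 0.0392, 0.2112, -1.087, -0.0818] dist 222mm rows>=5  7.1deg t42.5 F [-0.7 -0.   0.4] w-0.0004
```

```bash
python3 -m jog '[0,0,0.039,0.2,-1,-0.08,0, 0,0,0.039,0.2,-1,-0.08,0, 0,0,0.039,0.2,-1,-0.08,0, 0,0,0.039,0.2,-1,-0.08,0, 0,0,0.039,0.2,-1,-0.08,0, 0,0,0.039,0.2,-1,-0.08,0, 0,0,0.039,0.2,-1,-0.08,0, 0,0,0.039,0.2,-1,-0.08,0]'
python3 - <<'E'
from h import *
f,C,o=snap('wrist','w19'); f,C,o=snap('top','t19')
E
```

```text
clock: 43.3
tcp_pos: [0.4219, 0.18, 0.2891]
orientation: [-3.138, -0.132, 0.003]
contact_force: [-1.1, -0.1, 0.1]
grip_width: 0.0002
```

View pics/w19.png

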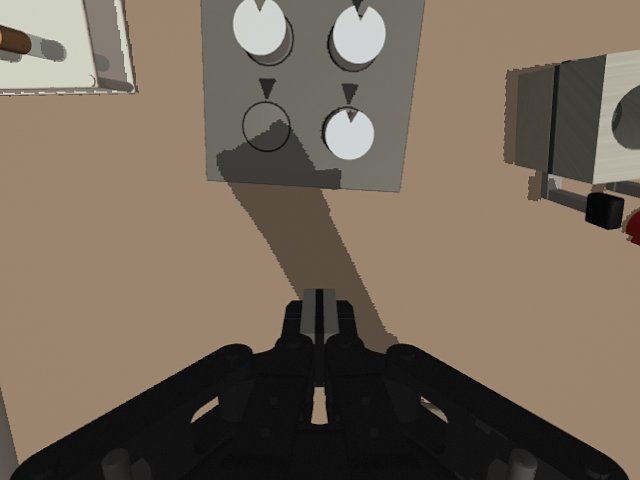

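View pics/t19.png

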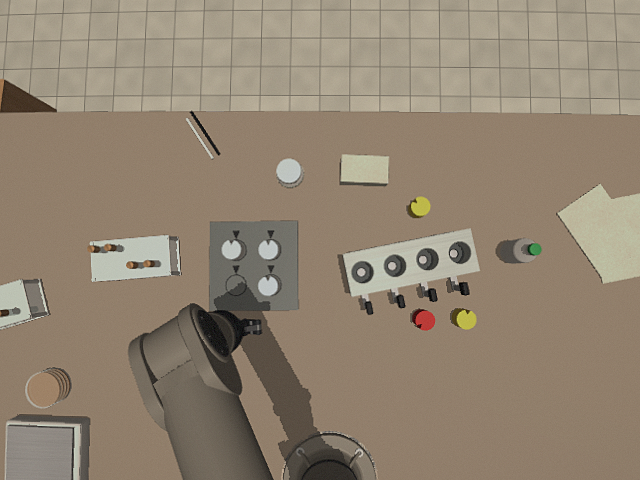

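Run:
```python
from tray import *
from disc import disc
f=cv2.imread("pics/w19.png");C=cam("wrist")
c=rings(f,C,[(266,126)])[0];y=np.radians(1.2)
Rm=np.array([[np.cos(y),-np.sin(y)],[np.sin(y),np.cos(y)]])
t=c-Rm@[-.05,.045];S=t+np.array([[-.05,-.045],[-.05,.045],[.04,-.045],[.04,.045]])@Rm.T
e=cast(C,[(207,181),(400,192)],.008);d=e[0]-e[1];print("tray front edge yaw %.1f"%np.degrees(np.arctan2(-d[0],d[1])))
for i,p in ((0,(350,134)),(2,(359,35)),(3,(260,25))):
    ctr,a=disc(f,C,p,34,.060,35,120);print(i+1,"err mm",1e3*(ctr-S[i]))
```

```text
ring [0.4861 0.2467] r 0.0267 n 364
tray front edge yaw 1.6
disc c [0.4873 0.1565] r 0.0250 | notch vertex ang 2.4 (r 0.0119) centroid ang -0.5
1 err mm [-0.6669 -0.1846]
disc c [0.5766 0.1572] r 0.0247 | notch vertex ang 3.1 (r 0.0123) centroid ang 2.7
3 err mm [-1.3995 -1.3898]
disc c [0.5759 0.2495] r 0.0247 | notch vertex ang 0.9 (r 0.0116) centroid ang 0.7
4 err mm [-0.2151  0.9084]
```

```bash
python3 -c "
from h import *
print(r.get_obs()['clock'],r.hand_in())"
```

```text
the job is handed in; nothing more can be done
43.4 None
```

The job was handed in at 43.4 s. There were three holders, in wells 1, 2 and 4; well 3 was empty. I lifted each one by its rod tab and stood them on the tray: well 1's on seat 4, well 4's on seat 3, and well 2's on seat 1. I pushed rods 1, 2 and 4 back down; rod 3 was never touched.

**Disturbance:** after I first set down the holder on seat 3, the picture showed it about 35 mm off. I don't know whether that was a knock or my release. I picked it up and placed it again, and it stayed put.

**Last checks:**
- **Holders:** all three are upright. Their centres are within about 2 mm of the seat centres, and their notches are within about 2° of the marks.
- **How that was measured:** the final check used the tray's turn from earlier views (1.2°), because only one seat ring was still uncovered. The tray's front edge read 1.6°.
- **Rods:** the fingers stopped at 114.7–114.8 mm on each pushed tab, against 115 mm at home. The last pictures show all four tabs level and all wells empty.
- **Bystanders:** the jar, carton, bottle and rack look unmoved in the top view, as do the red and yellow look-alikes. I compared these by eye and did not measure them.
- **Camera disagreement:** the top camera put the tray about 3 mm farther out than the wrist camera. I used the wrist camera's reading, which measured rings and holders in the same picture.

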